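# Close up a motorcycle airbox: lid on, draw latch hooked and snapped

### The job

Put the loose lid back on the airbox, level, with its two tongues pushed fully home under the two hoods opposite the latch, then hook the latch's wire bail over the keeper on the lid and snap the lever down over centre, flat against the box, so that the latch holds the lid clamped. Leave the can, the brake caliper and the socket tray where they are, and let go of everything.

Things in the scene. Friction and masses are not known exactly. Their poses are not given: they have to be found in the camera images.
- airbox: Black motorcycle air filter box, open on top, fixed to the bench. All sizes in mm. Origin: centre of its underside, z up; its front, with the latch, faces its own -x (about the robot's right). Flat rim at z = 140, outside 150 (x) by 200 (y), 12 wide; filter inside up to z = 122. Latch boss on the front, y +-11, out to x = -101, z 74 to 140. Rubber outlet on the far face to x = 99, below z = 100.
- hoods (a point): Midpoint between the airbox's two hooded pockets at its edge opposite the latch, airbox frame (79, 0, 140). The pockets are centred at y = +-60, each 34 wide inside, open to -x: floor at rim height z = 140, roof z 148 to 154 over x = 79 to 95, back wall at x = 88. The lid's tongues slide in to +x under the roofs.
- lid: Loose black plastic lid, 0.3 to 0.55 kg, upright on the bench left or right. Origin: centre of its flange's underside (10 above the bench at the start). Home = airbox frame (0, 0, 140), same axes. Flange 150 x 200 x 12; dome x -55 to 65, y +-80, up to z = 60. Side skirts x +-45, y +-103 to +-106, down to z = -10, run outside the airbox flange, 3 clear.
- duct (a point): Grip point of the lid, lid frame (-12, 0, 84), near its centre of mass. It is inside the intake duct on the dome: 44 wide in y (close the fingers along y), z 58 to 100, from x = 25 to the snout at x = -88, which overhangs the latch once the lid is on.
- tongues (a point): Midpoint of the ends of the lid's two tongues, lid frame (87, 0, 0). Each tongue is 24 wide, 5 thick (z 0 to 5), at y = +-60, and sticks out of the flange's far edge from x = 75 to 87. Lower the lid level some 16 short of home, then push it to +x until the tongues meet the back walls (1 past home).
- keeper (a point): Seat of the bail's rod in the keeper, lid frame (-93, 0, 11), axes of the lid. The keeper is a trough 22 wide (y +-11) on the lid's front edge: ledge 3 below this point; outer lip 3 thick, inner face 6 out (-x), top 4 above this point; inner rib 9 inward (+x), top 3 above. The rod's centre must pass at least 7 above the seat to clear the lip.
- pivot (a point): Lever's axis, fixed on the airbox at airbox frame (-93, 0, 106), along the airbox's y; the keeper's seat is 45 straight above it when the lid is home. The rod of the bail can be 45 to 73 from it.
- lever (a joint): Angle of the steel latch lever, rad: 0 = shut, hanging straight down flat before the boss; grows as its tip swings out (-x) and up; pi/2 = straight out; stop at 2.4. Stiff, stays where left. Lever 22 wide, 66 long from the pivot. Closing it with the bail hooked takes about 3 to 4 N at the tip; dead centre at about 0.25, below that it snaps shut.
- lever_tip (a point): Point on the lever's outer face (the face to push), 55 from the pivot along the lever and 6 off the pivot's line; the lever's tip, slightly curled outward, is 11 farther.
- bail: Steel wire bail: two 5 dia. legs at y = +-15, straddling lever and keeper, and a cross rod. Origin on its pivot in the lever (16 down the lever, 4 to the box side of it), z along the legs, y along the rod. Stays where left; always on the lever's outer, upper side. Legs are sprung: stretch up to 8, 10 N per mm.
- bail_bar (a point): Centre of the bail's cross rod, 57.5 from the bail's origin; rod 6 dia., 48 long over its round ends, 9 past the leg centres each side: pinched by its ends it turns freely in the fingers, but may creep up to 8 along them on the way. Moving it moves the lever: with the rod just over the lip the lever stands near 2.0 rad, with the rod seated near 1.05.
- can: Blue spray can, 56 dia., 165 high, upright before the airbox's latch side, left or right of the latch. Origin: centre of its underside. Bystander.
- caliper: Black brake caliper, about 100 x 60 x 66 high, on the other side of the latch. Origin: under its middle. Bystander.
- tray: Steel tray of sockets, 170 x 120 x 28, on the side of the bench where the lid is not. Origin: centre of its underside. Bystander.

How it is judged:
On the way, in this order (a step that is already met when the one before it is completed fails the run):
1. the lid lies level on the rim with its tongues home under the hoods (x of lid in the frame of airbox between -0.004 and 0.004 m and y of lid in the frame of airbox between -0.005 and 0.005 m and z of lid in the frame of airbox between 0.137 and 0.1425 m and angle between lid's own z axis and vertical below 0.03 rad), for 0.2 s.
2. the bail's rod lies in the keeper while the lever is still open (x of bail_bar in the frame of keeper between -0.008 and 0.008 m and z of bail_bar in the frame of keeper between -0.004 and 0.004 m and value of joint lever above 0.5 rad), for 0.1 s.
At the end, for the whole second after the job is handed in: Lid on the rim, within 4 mm of home in x, 5 in y, 2.5 in height (4 down), level to 0.03 rad; bail rod in the keeper (within 8 mm in x, 5 in height of its seat), pulling on the lid with over 12 N; lever below 0.12 rad; at rest, released (x of lid in the frame of airbox between -0.004 and 0.004 m and y of lid in the frame of airbox between -0.005 and 0.005 m and z of lid in the frame of airbox between 0.136 and 0.1425 m and angle between lid's own z axis and vertical below 0.03 rad and x of bail_bar in the frame of keeper between -0.008 and 0.008 m and z of bail_bar in the frame of keeper between -0.005 and 0.004 m and value of joint lever below 0.12 rad and contact force between bail and lid above 12 N and linear speed of lid below 0.01 m/s); the robot touches nothing.
It fails at once if the can is knocked over or pushed more than 20 mm (distance of can from where it was at the start of the episode above 0.02 m or angle between can's own z axis and vertical above 0.3 rad).
It fails at once if the caliper is pushed more than 20 mm (distance of caliper from where it was at the start of the episode above 0.02 m).
It fails at once if the socket tray is pushed more than 20 mm (distance of tray from where it was at the start of the episode above 0.02 m).
It also fails if it takes over 61 s, if anything falls off the work surface, if the arm or the gripper's body presses on something with over 40 N, if the wrist force passes 120 N, or if a joint passes its speed limit or range.

### The arm

A 6-joint arm with a two-finger parallel gripper is mounted at the origin on the work surface. World frame = base frame: x ahead of the robot, y to its left, z up, the work surface at z = 0. Lengths are in m, angles in rad, forces in N, time in s.
With the tool pointing down it reaches from about 0.3 to 0.85 m from the base axis. Payload 5.4 kg.
Tool frame: the origin (TCP) lies at the very end of the fingers, on their centre line; the grasp point (between the pads) lies 19 mm behind it (ctrl.grip_point_offset is the z of the grasp point in the tool frame, in m); z points along the fingers, y is the line along which they close (so a half turn about z gives the same grasp; the last joint's range is limited). The gripper opens to 85 mm and grips with 20 to 120 N. Pads are 22 mm wide; open, the fingers measure 114 mm over their backs; the gripper's body (76 mm by 85 mm) begins 54 mm behind the grasp point. The pads swing forward as they close: fully open they stand 13 mm farther back than shut.
Start: joints at [-1.326, 0.158, 1.597, -0, 1.386, -0.21], TCP at [0.253, -0.517, 0.231] pointing down, gripper open.
Joint ranges: [-2.91, 2.91], [-0.94, 2.29], [0.18, 2.7], [-1.29, 4.43], [0.17, 2.64], [-3, 3]. Speed limits (rad/s): [2.57, 2.57, 3.14, 3.14, 3.14, 3.14].

### API

Orientations are given as a unit quaternion [w, x, y, z].
In Python, from rig import telemetry, cams, order, ctrl gives the robot as it stands. The module is installed in compiled form; this text tells all that it offers.
- The arm moves only by the tool drive_tool, never from a script. Its argument "increments" is a list of rows, each an object with "linear": the shift along the tool's x, y, z in m, a list of three; "angular": the turn, a rotation vector about the tool's x, y, z in rad, a list of three; "claw": the opening, from -1 (shut) to 1 (fully open). A call has exactly 5 rows; each row is the pose to reach, as a shift and turn from the pose commanded when the call began, along the tool's axes at that moment; what a row does not reach only later rows make up. A row lasts 1/10 s, in which the tool goes at most 50 mm and 8.59 degrees, less where a joint would pass 70% of its speed; a pose out of reach is approached as far as the arm can. A call with a gripper value outside its range is refused whole. The fingers move at their own pace and stop on an object; "grip_force" is the grip in N (left out, the last holds). Time passes only in rows, so rows that repeat a pose let the fingers close, or fill a call up. It gives the time, the measured TCP pose, the force, the opening and the grip force at its end, in the units of the state.
- telemetry.state(): the state, without advancing time (a new reading comes with each control period).
- cams.grab_frame(name): name is "side" or "top" or "wrist"; returns the picture (480x640x3 uint8, red, green, blue); there is no depth.
- cams.camera_info(name): a dict with "camera_matrix" (3x3 intrinsics, pixels), "dist" ([k1, k2, p1, p2, k3] as OpenCV has them; the pictures are not rectified), "extrinsics" (4x4, takes a point from camera to world coordinates); the wrist camera has in their place "tool_from_camera" (4x4, takes a point from camera to tool coordinates, whose origin is the TCP and whose axes are the flange's). Camera axes: x right, y down, z forward; pixel columns grow to the right and rows downward; lengths in m; the calibration is good to about 2 mm. A picture is of the moment at which its call begins: read the wrist's pose just before it. camera_info takes no time and is no camera call.
- order.finish_job(): hands the job in; it is judged then, once.
The state is a dict: "time_s": time; "qpos": joint angles; "qvel": joint speeds; "effort": joint torques, N m; "ee_pos": TCP position; "tool_rot": TCP orientation; "contact_force": force on the tool from outside, world axes, zero at the start; "ft_torque": the same for the moment, N m; "width": finger opening in m; "grasp_force": force on a finger pad.
Only numpy, scipy, OpenCV 4.12 (cv2) and the standard library are available. Lean on these libraries where they do the work, as an engineer would, in place of code of your own. Each camera call takes 0.05 s, during which the arm holds its last target. There are 200 camera calls.

## Working session

There is one attempt and no reset: what is moved stays moved. The work goes in short steps, Python scripts to look and compute and a tool call to move; the robot and the scene stay as the last step left them, time stands still between calls to the robot, and variables do not carry over. Pictures are saved under pics/ and viewed, at most 10 in all, crops included, and the job is handed in when it is done.

Besides the shell and the picture viewer there is one more tool, called after "Request:" as name(argument=value, ...) on one line, values as JSON. drive_tool: Moves the arm, as the interface text tells. Its arguments: {"type":"object","properties":{"increments":{"type":"array","items":{"type":"object","properties":{"linear":{"type":"array","items":{"type":"number"}},"angular":{"type":"array","items":{"type":"number"}},"claw":{"type":"number"}}}},"grip_force":{"type":"number"}},"required":["increments"]}

```bash
mkdir -p pics; ls; cat > h.py <<'E'
import numpy as np, cv2
from rig import telemetry, cams, order, ctrl
from scipy.spatial.transform import Rotation as R
def T():
    s=telemetry.state(); q=s['tool_rot']; M=np.eye(4)
    M[:3,:3]=R.from_quat([q[1],q[2],q[3],q[0]]).as_matrix(); M[:3,3]=s['ee_pos']; return M
def snap(name,fn):
    M=T(); im=cams.grab_frame(name); cv2.imwrite('pics/'+fn,im[:,:,::-1].copy()); c=cams.camera_info(name)
    E=np.array(c['extrinsics']) if 'extrinsics' in c else M@np.array(c['tool_from_camera'])
    np.savez('pics/'+fn+'.npz',K=np.array(c['camera_matrix']),D=np.array(c['dist'],float),E=E); return im
def ray(fn,px):
    z=np.load('pics/'+fn+'.npz'); u=cv2.undistortPoints(np.array(px,float).reshape(-1,1,2),z['K'],z['D']).reshape(-1,2)
    d=np.c_[u,np.ones(len(u))]@z['E'][:3,:3].T; return z['E'][:3,3],d/np.linalg.norm(d,axis=1)[:,None]
def plane(fn,px,h):
    o,d=ray(fn,px); return o+d*((h-o[2])/d[:,2])[:,None]
def tri(f1,p1,f2,p2):
    o,d=ray(f1,p1); P,e=ray(f2,p2); d=d[0];e=e[0]
    A=np.c_[d,-e]; t=np.linalg.lstsq(A,P-o,rcond=None)[0]; a=o+t[0]*d;b=P+t[1]*e; return (a+b)/2,np.linalg.norm(a-b)
def proj(fn,X):
    z=np.load('pics/'+fn+'.npz'); E=np.linalg.inv(z['E']); return cv2.projectPoints(np.array(X,float).reshape(-1,1,3),cv2.Rodrigues(E[:3,:3])[0],E[:3,3],z['K'],z['D'])[0].reshape(-1,2)
E
python3 - <<'E'
from h import *
s=telemetry.state(); print({k:np.round(v,3) for k,v in s.items()}, ctrl.grip_point_offset)
for n in ['top','side']:
    snap(n,n+'0.png'); z=np.load(f'pics/{n}0.png.npz'); print(n,z['K'].round(1).tolist(),z['E'].round(3).tolist())
print(np.round(cams.camera_info('wrist')['tool_from_camera'],3).tolist())
E
```

```text
pics
{'time_s': np.float64(0.0), 'qpos': array([-1.326,  0.159,  1.598, -0.   ,  1.386, -0.21 ]), 'qvel': array([ 0.002,  0.   , -0.   ,  0.001,  0.   , -0.001]), 'effort': array([-2.0000e-03, -3.9600e+01, -3.3143e+01, -0.0000e+00,  8.0000e-03,
        0.0000e+00]), 'ee_pos': array([ 0.252, -0.516,  0.23 ]), 'tool_rot': array([-0.001,  0.974,  0.225, -0.   ]), 'contact_force': array([ 0.395,  0.86 , -0.021]), 'ft_torque': array([ 0.059,  0.009, -0.025]), 'grasp_force': np.float64(0.0), 'width': np.float64(0.085)} -0.0187
top [[462.8, 0.0, 316.9], [0.0, 462.8, 249.5], [0.0, 0.0, 1.0]] [[0.028, -0.991, 0.131, 0.456], [-1.0, -0.028, -0.003, -0.01], [0.007, -0.131, -0.991, 1.315], [0.0, 0.0, 0.0, 1.0]]
side [[551.9, 0.0, 323.6], [0.0, 551.9, 235.6], [0.0, 0.0, 1.0]] [[-0.99, -0.044, 0.133, 0.452], [-0.137, 0.482, -0.865, 1.117], [-0.026, -0.875, -0.484, 0.738], [0.0, 0.0, 0.0, 1.0]]
[[-0.0, -0.958, -0.288, 0.072], [1.0, -0.0, 0.001, 0.0], [-0.001, -0.288, 0.958, -0.141], [0.0, 0.0, 0.0, 1.0]]
```

View pics/top0.png

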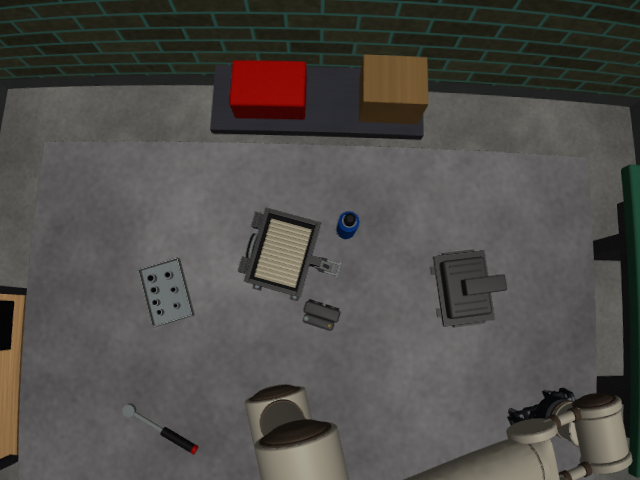

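View pics/side0.png

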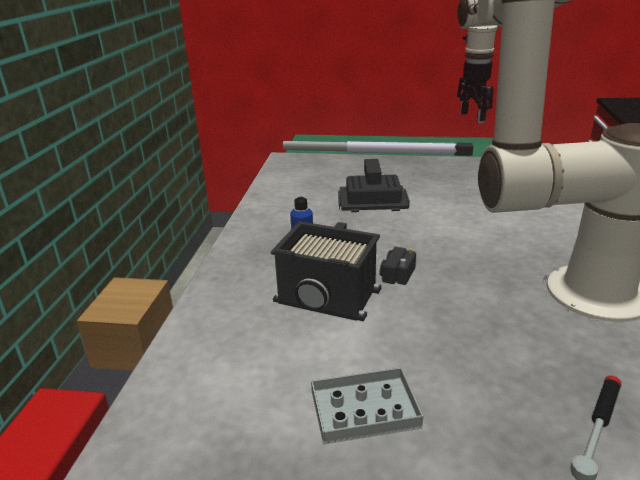

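The top view shows the airbox at about (283,253) with its latch to the right at (327,267). The can is at (348,224), the caliper at (321,314), the lid at (465,288) with its snout to the right, and the tray at (166,292).

```bash
python3 - <<'E'
from h import *
f='top0.png'; im=cv2.imread('pics/'+f)
g=im.max(2); 
print('bg',g[290,400],'lid',g[270,465],g[255,445],'box rim',im[215,290])
for n,(x0,x1,y0,y1) in dict(lid=(420,520,235,340),box=(225,345,195,310)).items():
    m=(g<85).astype(np.uint8); mm=np.zeros_like(m); mm[y0:y1,x0:x1]=m[y0:y1,x0:x1]
    mm=cv2.morphologyEx(mm,cv2.MORPH_OPEN,np.ones((3,3)))
    c=max(cv2.findContours(mm,0,2)[0],key=cv2.contourArea); r=cv2.minAreaRect(c); print(n,r,cv2.boxPoints(r).round(1).tolist())
s=np.hstack([cv2.resize(im[195:320,225:355],None,fx=4,fy=4,interpolation=2)[:500],])
s2=cv2.resize(im[240:335,425:515],None,fx=3,fy=3,interpolation=2)
o=np.zeros((500,s.shape[1]+s2.shape[1],3),np.uint8); o[:,:s.shape[1]]=s; o[:s2.shape[0],s.shape[1]:]=s2
cv2.imwrite('pics/crop0.png',o); print(o.shape)
print('can',plane(f,[[348,224]],.15),'calip',plane(f,[[321,314]],.05),'box ctr',plane(f,[[284,254]],.14),'lid duct',plane(f,[[467,287],[505,284]],.11))
E
```

```text
bg 107 lid 61 69 box rim [55 55 56]
lid ((469.12274169921875, 286.7332763671875), (75.34813690185547, 74.08707427978516), 82.23483276367188) [[427.29998779296875, 254.39999389648438], [500.70001220703125, 244.39999389648438], [510.8999938964844, 319.1000061035156], [437.5, 329.1000061035156]]
box ((284.98944091796875, 253.98081970214844), (82.49684143066406, 81.75334167480469), 16.189205169677734) [[234.0, 281.70001220703125], [256.79998779296875, 203.1999969482422], [336.0, 226.1999969482422], [313.20001220703125, 304.70001220703125]]
(500, 790, 3)
can [[ 0.67884051 -0.09157719  0.15      ]] calip [[ 0.44773774 -0.0300904   0.05      ]] box ctr [[0.59800336 0.0700263  0.14      ]] lid duct [[ 0.52746368 -0.4128999   0.11      ]
 [ 0.53760803 -0.51757762  0.11      ]]
```

View pics/crop0.png

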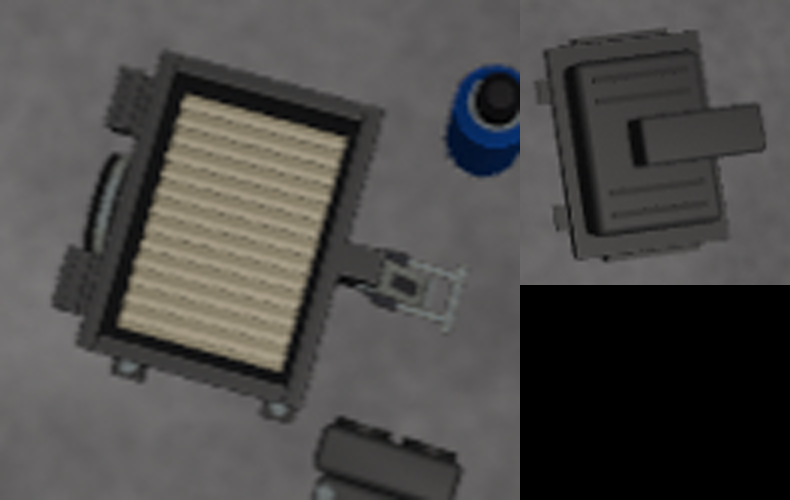

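```bash
cat >> h.py <<'E'
def rectpose(P,yaw0=None):
    # P: TL,TR,BR,BL image corners (world) -> lid/box frame: +x = left, +y = down in image
    loc=np.array([[75,-100],[-75,-100],[-75,100],[75,100]])/1000
    c=P[:,:2].mean(0); q=P[:,:2]-c
    a=np.arctan2((loc[:,0]*q[:,1]-loc[:,1]*q[:,0]).sum(),(loc*q).sum()); 
    r=np.array([[np.cos(a),-np.sin(a)],[np.sin(a),np.cos(a)]]); return c,a,np.abs(q-loc@r.T).max()
def frame(c,a,z=0):
    M=np.eye(4); M[:3,:3]=R.from_euler('z',a).as_matrix(); M[:3,3]=[c[0],c[1],z]; return M
E
python3 - <<'E'
from h import *
f='top0.png'
B=plane(f,[[267,207.5],[320.75,222],[298,297],[244.5,281.2]],.14)
L=plane(f,[[433.7,256],[484,250],[494,319.3],[444.3,326.3]],.022)
b=rectpose(B); l=rectpose(L); print('box',b,np.degrees(b[1]),'lid',l,np.degrees(l[1]))
M=np.linalg.inv(frame(b[0],b[1]))
for n,px,h in [('can',[[348,218]],.165),('calA',[[307,300]],.06),('calB',[[341,310]],.06)]:
    p=plane(f,px,h)[0]; print(n,p,(M@np.r_[p,1])[:3])
cp=lambda x,y:[x/4+225,y/4+195]
for h in (.10,.13,.16,.18):
    p=plane(f,[cp(455,298),cp(398,270)],h); print('rod,lever?',h,[(M@np.r_[q,1])[:3].round(3) for q in p])
t=T(); print(R.from_matrix(t[:3,:3]).as_euler('ZYX',degrees=True))
d=frame(l[0],l[1],.01)@[-.012,0,.084,1]; print('duct',d)
E
```

```text
box (array([0.60427639, 0.07395014]), np.float64(1.317139377352415), np.float64(0.004207947042317951)) 75.4665273527825 lid (array([ 0.53059445, -0.43434729]), np.float64(1.7152742177760532), np.float64(0.0023268074086372076)) 98.2779733861715
can [ 0.69143527 -0.09025113  0.165     ] [-0.13707489 -0.12557549  0.165     ]
calA [0.48434121 0.00886892 0.06      ] [-0.0930959   0.09976555  0.06      ]
calB [ 0.45996907 -0.08356442  0.06      ] [-0.18868756  0.10016208  0.06      ]
rod,lever? 0.1 [array([-0.152,  0.   ,  0.1  ]), array([-0.111, -0.007,  0.1  ])]
rod,lever? 0.13 [array([-0.151,  0.003,  0.13 ]), array([-0.111, -0.004,  0.13 ])]
rod,lever? 0.16 [array([-0.15 ,  0.006,  0.16 ]), array([-0.111, -0.001,  0.16 ])]
rod,lever? 0.18 [array([-0.15 ,  0.008,  0.18 ]), array([-0.111,  0.001,  0.18 ])]
[ 2.60566321e+01 -2.03857037e-02 -1.79903919e+02]
duct [ 0.53232216 -0.44622226  0.094       1.        ]
```

```bash
cat >> h.py <<'E'
def toolR(psi,th=0):
    "tool x along yaw psi (deg), tilted th deg so that z points to +x and down"
    c,s=np.cos(np.radians(th)),np.sin(np.radians(th))
    return R.from_euler('z',psi,degrees=True).as_matrix()@np.array([[c,0,s],[0,-1,0],[s,0,-c]])
def inc(p,Rt):
    M=T(); print('now',M[:3,3].round(4),'lin',(M[:3,:3].T@(np.array(p)-M[:3,3])).round(4),'ang',R.from_matrix(M[:3,:3].T@Rt).as_rotvec().round(4))
E
python3 - <<'E'
from h import *
inc([.60,.07,.37],toolR(75.5))
inc([.45,-.25,.37],toolR(75.5))
E
```

```text
now [ 0.2524 -0.516   0.2304] lin [ 0.5697 -0.374  -0.1388] ang [-0.0014 -0.0011 -0.8629]
now [ 0.2524 -0.516   0.2304] lin [ 0.2944 -0.1524 -0.1392] ang [-0.0014 -0.0011 -0.8629]
```

Request:
drive_tool(increments=[{"linear": [0.04,-0.02,-0.05],"angular": [0,0,-0.14],"claw": 1},{"linear": [0.08,-0.05,-0.08],"angular": [0,0,-0.28],"claw": 1},{"linear": [0.12,-0.08,-0.11],"angular": [0,0,-0.42],"claw": 1},{"linear": [0.16,-0.1,-0.139],"angular": [0,0,-0.56],"claw": 1},{"linear": [0.2,-0.12,-0.139],"angular": [0,0,-0.7],"claw": 1}], grip_force=40)

```text
time_s: 0.6
ee_pos: [0.3646, -0.3418, 0.366]
tool_rot: [0.002, 0.837, 0.548, -0.0]
contact_force: [0.6, -0.2, -0.8]
width: 0.0851
grasp_force: 0.0
```

```bash
python3 - <<'E'
from h import *
print(telemetry.state()['qpos'])
inc([.60,.07,.37],toolR(75.5))
E
```

```text
[-9.95324110e-01 -9.66365443e-02  1.59596270e+00 -1.57045323e-04
  1.63847876e+00 -5.83748980e-01]
now [ 0.3646 -0.3418  0.366 ] lin [ 0.4716  0.051  -0.0049] ang [ 0.0029  0.0025 -0.1585]
```

Request:
drive_tool(increments=[{"linear": [0.05,0.005,-0.001],"angular": [0,0,-0.04],"claw": 1},{"linear": [0.1,0.01,-0.002],"angular": [0,0,-0.08],"claw": 1},{"linear": [0.15,0.015,-0.003],"angular": [0,0,-0.12],"claw": 1},{"linear": [0.2,0.02,-0.004],"angular": [0,0,-0.16],"claw": 1},{"linear": [0.25,0.025,-0.005],"angular": [0,0,-0.16],"claw": 1}])

```text
time_s: 1.1
ee_pos: [0.4877, -0.1229, 0.3681]
tool_rot: [-0.0, 0.791, 0.611, -0.0]
contact_force: [1.3, -0.1, -0.9]
width: 0.0852
grasp_force: 0.0
```

```bash
python3 - <<'E'
from h import *
inc([.60,.07,.37],toolR(75.5))
E
```

```text
now [ 0.4877 -0.1229  0.3681] lin [ 0.215   0.06   -0.0019] ang [-0.0003 -0.     -0.0021]
```

Request:
drive_tool(increments=[{"linear": [0.045,0.015,0],"angular": [0,0,0],"claw": 1},{"linear": [0.09,0.03,0],"angular": [0,0,0],"claw": 1},{"linear": [0.135,0.045,0],"angular": [0,0,0],"claw": 1},{"linear": [0.18,0.06,0],"angular": [0,0,0],"claw": 1},{"linear": [0.2,0.06,0],"angular": [0,0,0],"claw": 1}])

```text
time_s: 1.6
ee_pos: [0.5969, 0.0567, 0.3669]
tool_rot: [-0.001, 0.791, 0.612, -0.0]
contact_force: [-0.1, -0.7, -1.4]
width: 0.0853
grasp_force: 0.0
```

```bash
python3 - <<'E'
from h import *
import time
snap('wrist','w1.png'); print(T()[:3,3],telemetry.state()['qvel'].round(3), np.load('pics/w1.png.npz')['K'])
E
```

```text
[0.59661183 0.05838183 0.36691749] [-0.059 -0.038  0.035 -0.022  0.002 -0.07 ] [[394.81026906   0.         324.43288333]
 [  0.         394.81026906 239.08549179]
 [  0.           0.           1.        ]]
```

View pics/w1.png

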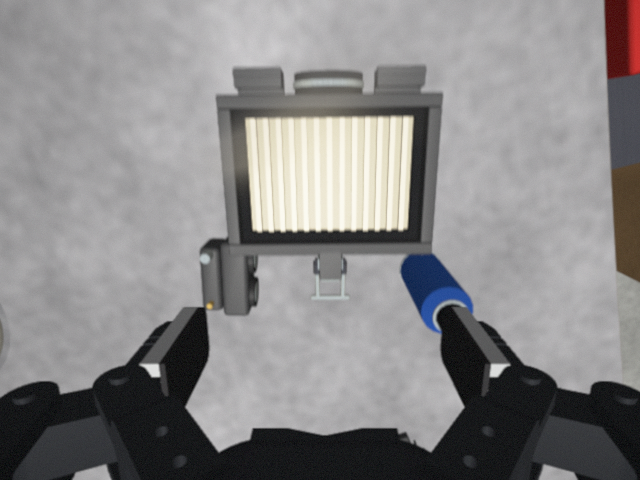

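The wrist view shows the rim corners at about (219,96), (442,94), (432,252) and (229,254), and the bail rod at about (330,297).

```bash
cat >> h.py <<'E'
def edge(g,p,q,n=25,w=7,lo=.15,hi=.85,skip=None):
    "fit line to strongest gradient near segment p-q; returns point, dir"
    p=np.array(p,float);q=np.array(q,float);d=(q-p)/np.linalg.norm(q-p);nn=np.array([-d[1],d[0]]);out=[]
    for t in np.linspace(lo,hi,n):
        if skip and skip[0]<t<skip[1]: continue
        c=p+t*(q-p); s=np.arange(-w,w+.01,.25); v=cv2.remap(g,(c[0]+s*nn[0]).astype(np.float32)[None],(c[1]+s*nn[1]).astype(np.float32)[None],1)[0]
        gr=np.abs(np.gradient(cv2.GaussianBlur(v[None],(0,0),3)[0])); out.append(c+s[gr.argmax()]*nn)
    vx,vy,x,y=cv2.fitLine(np.array(out,np.float32),cv2.DIST_HUBER,0,.01,.01).ravel(); r=np.abs((np.array(out)-[x,y])@[-vy,vx]); return np.array([x,y]),np.array([vx,vy]),np.median(r)
def corners(g,C,**k):
    Ls=[edge(g,C[i],C[(i+1)%4],**k) for i in range(4)]; o=[]
    for i in range(4):
        a,b=Ls[i-1],Ls[i]; t=np.linalg.solve(np.c_[a[1],-b[1]],b[0]-a[0]); o.append(a[0]+t[0]*a[1])
    return np.array(o),[round(float(l[2]),2) for l in Ls]
E
python3 - <<'E'
from h import *
snap('wrist','w2.png'); M=T(); print(M[:3,3])
g=cv2.cvtColor(cv2.imread('pics/w2.png'),cv2.COLOR_BGR2GRAY).astype(np.float32)
dy=0
C=[[219,96],[442,94],[432,252],[229,254]]
c,r=corners(g,C,w=5); print(c.round(1).tolist(),r)
P=plane('w2.png',c,.14)
print(P.round(4), [np.linalg.norm(P[i]-P[(i+1)%4]).round(4) for i in range(4)])
Q=P[[0,3,2,1]]
# w image: top = +x ; right = -y? check
print(proj('w2.png',[[.604,.074,.14],M[:3,3]]))
E
```

```text
[0.59609429 0.05608802 0.36720879]
[[216.6999969482422, 98.0], [443.6000061035156, 96.0], [431.5, 255.6999969482422], [229.89999389648438, 257.70001220703125]] [0.5, 0.09, 0.34, 0.12]
[[ 0.5272  0.17    0.14  ]
 [ 0.7194  0.1223  0.14  ]
 [ 0.684  -0.0206  0.14  ]
 [ 0.4915  0.0265  0.14  ]] [np.float64(0.1981), np.float64(0.1472), np.float64(0.1982), np.float64(0.1479)]
[[328.8648402  182.73543924]
 [325.44366008 317.55990262]]
```

```bash
python3 - <<'E'
from h import *
inc([.535,-.43,.30],toolR(98.3))
print(tri('w2.png',[[330,299]],'top0.png',[[338.75,269.5]]))
E
```

```text
now [0.5961 0.0561 0.3672] lin [-0.486   0.0621  0.0669] ang [-0.0019 -0.0008 -0.3967]
(array([ 0.56858627, -0.07457183,  0.06737518]), np.float64(0.0003520062113010623))
```

Request:
drive_tool(increments=[{"linear": [-0.048,0.006,0],"angular": [0,0,-0.04],"claw": 1},{"linear": [-0.096,0.012,0],"angular": [0,0,-0.08],"claw": 1},{"linear": [-0.144,0.018,0.01],"angular": [0,0,-0.12],"claw": 1},{"linear": [-0.192,0.024,0.02],"angular": [0,0,-0.16],"claw": 1},{"linear": [-0.24,0.03,0.03],"angular": [0,0,-0.2],"claw": 1}])

```text
time_s: 2.2
ee_pos: [0.5628, -0.1892, 0.338]
tool_rot: [0.0, 0.726, 0.687, -0.0]
contact_force: [0.7, -0.1, 0.0]
width: 0.0854
grasp_force: 0.0
```

Request:
drive_tool(increments=[{"linear": [-0.037,0.008,0.005],"angular": [0,0,-0.04],"claw": 1},{"linear": [-0.087,0.018,0.015],"angular": [0,0,-0.1],"claw": 1},{"linear": [-0.137,0.028,0.025],"angular": [0,0,-0.15],"claw": 1},{"linear": [-0.187,0.038,0.035],"angular": [0,0,-0.197],"claw": 1},{"linear": [-0.234,0.08,0.037],"angular": [0,0,-0.197],"claw": 1}])

```text
time_s: 2.7
ee_pos: [0.6167, -0.4137, 0.3]
tool_rot: [-0.002, 0.657, 0.754, -0.001]
contact_force: [0.5, -0.9, 1.0]
width: 0.0857
grasp_force: 0.0
```

```bash
python3 - <<'E'
from h import *
inc([.535,-.43,.30],toolR(98.3)); 
cams.grab_frame('wrist');cams.grab_frame('wrist')
snap('wrist','w3.png'); print(T()[:3,3])
inc([.535,-.43,.30],toolR(98.3)); 
E
```

```text
now [ 0.6167 -0.4137  0.3   ] lin [-0.005  -0.0832  0.0003] ang [-0.004  -0.0026 -0.0073]
[ 0.61880391 -0.41304287  0.2957309 ]
now [ 0.6188 -0.413   0.2957] lin [-0.0053 -0.0854 -0.0038] ang [-0.0056 -0.0061 -0.0077]
```

View pics/w3.png

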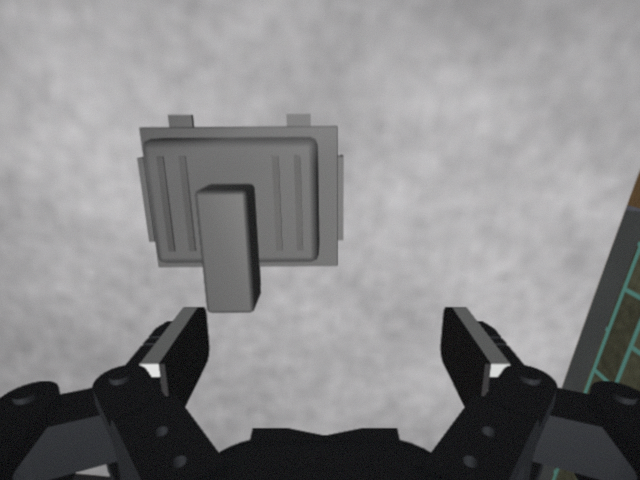

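The lid fills the wrist view. The flange corners are at about (140,128), (337,126), (338,265) and (159,266), and the duct top runs from (199,190) to (250,310).

```bash
python3 - <<'E'
from h import *
g=cv2.cvtColor(cv2.imread('pics/w3.png'),cv2.COLOR_BGR2GRAY).astype(np.float32)
C=[[140,128],[337,126],[338,265],[159,266]]
# top edge between tongues
E1=edge(g,C[0],C[1],w=5,lo=.3,hi=.72); E2=edge(g,C[1],C[2],w=4,lo=.05,hi=.95,skip=(.15,.87)); E3=edge(g,C[2],C[3],w=4,lo=.04,hi=.95,skip=(.42,.75)); E4=edge(g,C[3],C[0],w=4,lo=.05,hi=.95,skip=(.13,.82))
X=lambda a,b:a[0]+np.linalg.solve(np.c_[a[1],-b[1]],b[0]-a[0])[0]*a[1]
c=np.array([X(E4,E1),X(E1,E2),X(E2,E3),X(E3,E4)]); print(c.round(1).tolist(),[e[2] for e in (E1,E2,E3,E4)])
P=plane('w3.png',c,.022); print(P.round(4),[np.linalg.norm(P[i]-P[(i+1)%4]).round(4) for i in range(4)])
ctr=P.mean(0); x=(P[0]+P[1]-P[2]-P[3])[:2]; y=(P[0]+P[3]-P[1]-P[2])[:2]; print('ctr',ctr,'yaw',np.degrees(np.arctan2(*x[::-1])),np.degrees(np.arctan2(*y[::-1]))-90)
a=np.degrees(np.arctan2(*x[::-1]))
D=plane('w3.png',[[199,190],[207,312],[253,188],[250,312]],.11); F=np.linalg.inv(frame(ctr,np.radians(a)))
print('duct corners lid frame',(np.c_[D,np.ones(4)]@F.T)[:,:2].round(4).tolist())
d=(frame(ctr,np.radians(a),.01)@[-.012,0,.084,1])[:3]; print(d)
inc([d[0],d[1],.15],toolR(a)); inc([d[0],d[1],d[2]-.0187],toolR(a))
E
```

```text
[[138.6999969482422, 127.0], [337.6000061035156, 125.0], [337.6000061035156, 265.6000061035156], [158.39999389648438, 266.79998779296875]] [np.float64(3.5535094649193996e-06), np.float64(0.0431396365362369), np.float64(0.06149283819271555), np.float64(0.09376156886720757)]
[[ 0.4234 -0.3748  0.022 ]
 [ 0.6201 -0.3455  0.022 ]
 [ 0.6416 -0.4935  0.022 ]
 [ 0.4451 -0.522   0.022 ]] [np.float64(0.1989), np.float64(0.1496), np.float64(0.1986), np.float64(0.1488)]
ctr [ 0.53255748 -0.43395073  0.022     ] yaw 98.3344385718059 -261.6268862545504
duct corners lid frame [[0.0249, 0.017], [-0.0859, 0.0208], [0.0262, -0.0275], [-0.0862, -0.018]]
[ 0.53429689 -0.445824    0.094     ]
now [ 0.6188 -0.413   0.2957] lin [-0.0218 -0.0874  0.1461] ang [-0.0056 -0.0061 -0.0083]
now [ 0.6188 -0.413   0.2957] lin [-0.0223 -0.087   0.2208] ang [-0.0056 -0.0061 -0.0083]
```

Request:
drive_tool(increments=[{"linear": [-0.01,-0.04,0.01],"angular": [-0.0056,-0.0061,-0.0083],"claw": 1},{"linear": [-0.0215,-0.0874,0.04],"angular": [-0.0056,-0.0061,-0.0083],"claw": 1},{"linear": [-0.0217,-0.0874,0.085],"angular": [-0.0056,-0.0061,-0.0083],"claw": 1},{"linear": [-0.0218,-0.0874,0.13],"angular": [-0.0056,-0.0061,-0.0083],"claw": 1},{"linear": [-0.0218,-0.0874,0.1461],"angular": [-0.0056,-0.0061,-0.0083],"claw": 1}])

```text
time_s: 3.35
ee_pos: [0.5337, -0.441, 0.1519]
tool_rot: [0.0, 0.653, 0.758, 0.001]
contact_force: [-0.9, 0.4, -0.8]
width: 0.0853
grasp_force: 0.0
```

```bash
python3 - <<'E'
from h import *
cams.grab_frame('wrist');cams.grab_frame('wrist')
inc([.5343,-.4458,.0755],toolR(98.35)); 
E
```

```text
now [ 0.5353 -0.4419  0.1542] lin [-0.0035 -0.0018  0.0787] ang [0.003  0.002  0.0039]
```

Request:
drive_tool(increments=[{"linear": [-0.002,-0.001,0.03],"angular": [0.002,0.002,0.004],"claw": 1},{"linear": [-0.0035,-0.0018,0.06],"angular": [0.002,0.002,0.004],"claw": 1},{"linear": [-0.0035,-0.0018,0.078],"angular": [0.002,0.002,0.004],"claw": 1},{"linear": [-0.0035,-0.0018,0.078],"angular": [0.002,0.002,0.004],"claw": 1},{"linear": [-0.0035,-0.0018,0.078],"angular": [0.002,0.002,0.004],"claw": 1}])

```text
time_s: 3.95
ee_pos: [0.537, -0.4487, 0.0804]
tool_rot: [0.004, 0.654, 0.757, -0.0]
contact_force: [-0.2, -0.8, 0.4]
width: 0.0854
grasp_force: 0.0
```

```bash
python3 - <<'E'
from h import *
for i in range(3):
    inc([.5343,-.4458,.0755],toolR(98.35)); print(telemetry.state()['contact_force'].round(2)); cams.grab_frame('wrist') if i<2 else 0
E
```

```text
now [ 0.537  -0.4487  0.0804] lin [ 0.0033 -0.0023  0.0049] ang [0.0052 0.0066 0.    ]
[-0.15 -0.81  0.4 ]
now [ 0.5373 -0.4491  0.081 ] lin [ 0.0037 -0.0025  0.0055] ang [ 0.0059  0.0077 -0.0001]
[ 0.16 -0.52  0.17]
now [ 0.5373 -0.4492  0.0811] lin [ 0.0038 -0.0025  0.0056] ang [ 0.006   0.0079 -0.0001]
[ 0.17  0.36 -0.02]
```

Request:
drive_tool(increments=[{"linear": [0.0038,-0.0025,0.0056],"angular": [0.006,0.008,0],"claw": 1},{"linear": [0.0038,-0.0025,0.0056],"angular": [0.006,0.008,0],"claw": 1},{"linear": [0.0038,-0.0025,0.0056],"angular": [0.006,0.008,0],"claw": 1},{"linear": [0.0038,-0.0025,0.0056],"angular": [0.006,0.008,0],"claw": -0.5},{"linear": [0.0038,-0.0025,0.0056],"angular": [0.006,0.008,0],"claw": -0.5}], grip_force=60)

```text
time_s: 4.55
ee_pos: [0.5331, -0.4446, 0.0726]
tool_rot: [-0.002, 0.654, 0.757, 0.0]
contact_force: [0.5, 1.6, 0.4]
width: 0.0587
grasp_force: 0.0
```

Request:
drive_tool(increments=[{"linear": [0,0,0],"angular": [0,0,0],"claw": -0.5},{"linear": [0,0,0],"angular": [0,0,0],"claw": -0.5},{"linear": [0,0,0],"angular": [0,0,0],"claw": -0.5},{"linear": [0,0,0],"angular": [0,0,0],"claw": -0.5},{"linear": [0,0,0],"angular": [0,0,0],"claw": -0.5}])

```text
time_s: 5.05
ee_pos: [0.5333, -0.4449, 0.0729]
tool_rot: [-0.002, 0.654, 0.757, 0.0]
contact_force: [0.8, -1.5, 3.0]
width: 0.0431
grasp_force: 62.5
```

```bash
python3 - <<'E'
from h import *
s=telemetry.state(); print(s['width'],s['grasp_force'],s['contact_force'],s['ft_torque'])
inc([.5343,-.4458,.0755],toolR(98.35)); M=T(); print('yaw',np.degrees(np.arctan2(M[1,0],M[0,0])), 'tilt',M[:3,2])
E
```

```text
0.043083933784866926 62.4897837638855 [ 0.78726342 -1.49374296  2.99300796] [-0.10083647 -0.33678385  0.01541687]
now [ 0.5333 -0.4449  0.0729] lin [-0.0011  0.0009 -0.0026] ang [-0.0018 -0.0031 -0.0005]
yaw 98.3232225872915 tilt [-0.00220456  0.00278197 -0.9999937 ]
```

```bash
cat >> h.py <<'E'
BOX=frame([.605,.0743],np.radians(76.05)); LID0=frame([.5326,-.4340],np.radians(98.33),.01)
G=np.linalg.inv(LID0)@np.r_[[.5333,-.4449,.0729],1]; G[1]=0  # TCP in lid frame
def lidtgt(x,y,z):
    return (BOX@[x+G[0],y,z+G[2],1])[:3]
def lidnow():
    p=(np.linalg.inv(BOX)@np.r_[T()[:3,3],1]); return (p-G)[:3].round(4)
E
python3 - <<'E'
from h import *
print(G); inc([.5333,-.4449,.29],toolR(98.33)); inc(lidtgt(-.018,0,.22),toolR(76.05))
E
```

```text
[-0.01088642  0.          0.0629      1.        ]
now [ 0.5333 -0.4449  0.0729] lin [ 0.0006 -0.0004 -0.2171] ang [-0.0018 -0.0031 -0.0001]
now [ 0.5333 -0.4449  0.0729] lin [ 0.4772  0.1348 -0.2088] ang [-0.0024 -0.0027  0.3887]
```

Request:
drive_tool(increments=[{"linear": [0,0,-0.03],"angular": [0,0,0],"claw": -0.5},{"linear": [0,0,-0.075],"angular": [0,0,0],"claw": -0.5},{"linear": [0,0,-0.12],"angular": [0,0,0],"claw": -0.5},{"linear": [0,0,-0.165],"angular": [0,0,0],"claw": -0.5},{"linear": [0.02,0,-0.21],"angular": [0,0,0],"claw": -0.5}])

```text
time_s: 5.55
ee_pos: [0.5293, -0.4263, 0.2818]
tool_rot: [-0.004, 0.655, 0.756, -0.0]
contact_force: [0.8, -0.1, -3.9]
width: 0.0433
grasp_force: 63.3
```

```bash
python3 - <<'E'
from h import *
inc(lidtgt(-.018,0,.22),toolR(76.05)); s=telemetry.state(); print(s['width'],s['grasp_force'],s['contact_force'],s['ft_torque'])
E
```

```text
now [ 0.5293 -0.4263  0.2818] lin [0.4579 0.1354 0.001 ] ang [-0.0062 -0.0049  0.3867]
0.04330072095819641 63.29326272010803 [ 0.82795551 -0.08996552 -3.90134986] [-0.08275642  0.0318627  -0.01365966]
```

Now transport: 10+ rows at about 45 mm each, with a slower finish.

Request:
drive_tool(increments=[{"linear": [0.042,0.012,0],"angular": [0,0,0.04],"claw": -0.5},{"linear": [0.084,0.025,0],"angular": [0,0,0.08],"claw": -0.5},{"linear": [0.126,0.037,0],"angular": [0,0,0.12],"claw": -0.5},{"linear": [0.168,0.05,0],"angular": [0,0,0.16],"claw": -0.5},{"linear": [0.21,0.062,0],"angular": [0,0,0.2],"claw": -0.5}])

```text
time_s: 6.05
ee_pos: [0.5606, -0.2064, 0.2811]
tool_rot: [-0.004, 0.727, 0.687, -0.0]
contact_force: [0.8, 0.4, -4.1]
width: 0.0431
grasp_force: 63.2
```

```bash
python3 - <<'E'
from h import *
inc(lidtgt(-.018,0,.22),toolR(76.05)); print(lidnow())
E
```

```text
now [ 0.5606 -0.2064  0.2811] lin [ 0.2544  0.0231 -0.0006] ang [-0.0075 -0.0046  0.187 ]
[-0.2722 -0.0246  0.2182]
```

Request:
drive_tool(increments=[{"linear": [0.042,0.004,0],"angular": [-0.006,-0.003,0.04],"claw": -0.5},{"linear": [0.084,0.008,0],"angular": [-0.006,-0.003,0.08],"claw": -0.5},{"linear": [0.126,0.012,0],"angular": [-0.006,-0.003,0.12],"claw": -0.5},{"linear": [0.168,0.016,0],"angular": [-0.006,-0.003,0.16],"claw": -0.5},{"linear": [0.205,0.02,0],"angular": [-0.006,-0.003,0.185],"claw": -0.5}])

```text
time_s: 6.55
ee_pos: [0.5916, -0.0028, 0.2818]
tool_rot: [-0.001, 0.787, 0.617, -0.001]
contact_force: [0.8, -0.5, -5.1]
width: 0.0434
grasp_force: 63.2
```

Request:
drive_tool(increments=[{"linear": [0.02,0,0],"angular": [0,0,0],"claw": -0.5},{"linear": [0.033,0,0],"angular": [0,0,0],"claw": -0.5},{"linear": [0.033,0,0],"angular": [0,0,0],"claw": -0.5},{"linear": [0.033,0,0],"angular": [0,0,0],"claw": -0.5},{"linear": [0.033,0,0],"angular": [0,0,0],"claw": -0.5}])

```text
time_s: 7.05
ee_pos: [0.6004, 0.0256, 0.2834]
tool_rot: [0.001, 0.787, 0.617, 0.0]
contact_force: [-0.6, -0.4, -4.5]
width: 0.0436
grasp_force: 63.3
```

```bash
python3 - <<'E'
from h import *
cams.grab_frame('wrist')
for i in range(3):
    inc(lidtgt(-.018,0,.22),toolR(76.05)); print(lidnow()); snap('side','s%d.png'%i)
E
```

```text
now [0.6005 0.0256 0.2836] lin [ 0.0195 -0.0073  0.0007] ang [0.002  0.0002 0.0021]
[-0.0374 -0.0073  0.2207]
now [0.6006 0.0257 0.2838] lin [ 0.0193 -0.0074  0.0008] ang [0.0023 0.     0.0022]
[-0.0373 -0.0074  0.2209]
now [0.6006 0.0259 0.2838] lin [ 0.0192 -0.0073  0.0009] ang [ 0.0024 -0.0001  0.0023]
[-0.0372 -0.0074  0.2209]
```

Request:
drive_tool(increments=[{"linear": [0.01,-0.004,0.005],"angular": [0.002,0,0.002],"claw": -0.5},{"linear": [0.0192,-0.0073,0.02],"angular": [0.002,0,0.002],"claw": -0.5},{"linear": [0.0192,-0.0073,0.04],"angular": [0.002,0,0.002],"claw": -0.5},{"linear": [0.0192,-0.0073,0.056],"angular": [0.002,0,0.002],"claw": -0.5},{"linear": [0.0192,-0.0073,0.056],"angular": [0.002,0,0.002],"claw": -0.5}])

```text
time_s: 7.75
ee_pos: [0.5958, 0.0481, 0.2234]
tool_rot: [-0.003, 0.787, 0.617, -0.002]
contact_force: [-0.2, 0.4, -5.1]
width: 0.0427
grasp_force: 63.1
```

```bash
python3 - <<'E'
from h import *
cams.grab_frame('wrist'); 
inc(lidtgt(-.018,0,.142),toolR(76.05)); print(lidnow()); snap('top','t1.png'); snap('wrist','w4.png')
inc(lidtgt(-.018,0,.142),toolR(76.05)); print(lidnow())
a=cv2.imread('pics/t1.png')[190:310,225:355]; b=cv2.imread('pics/w4.png')
o=np.zeros((600,800,3),np.uint8); o[:480,:520]=cv2.resize(a,None,fx=4,fy=4,interpolation=2); o[300:600,400:800]=cv2.resize(b,(400,300)); cv2.imwrite('pics/c4.png',o)
E
```

```text
now [0.5969 0.0478 0.2255] lin [-0.0012  0.0015  0.0206] ang [-0.0039  0.0002  0.0021]
[-0.0168  0.0015  0.1626]
now [0.5986 0.0473 0.2284] lin [-0.0012 -0.0004  0.0235] ang [ 0.0015 -0.0004  0.0018]
[-0.0168 -0.0003  0.1655]
```

View pics/c4.png

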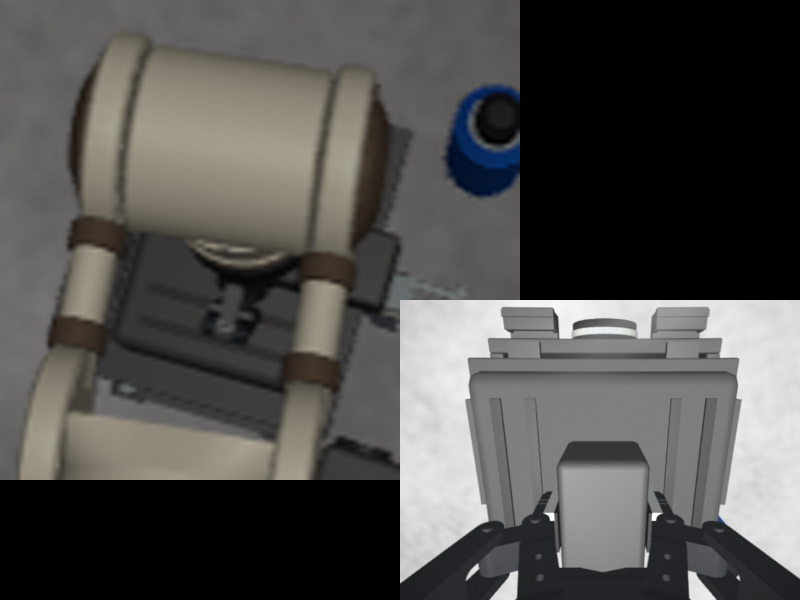

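The wrist inset shows the lid's edges (470–738) centred on the rim (489–721), and the tongues sit just short of the hoods and in line with them. Lowering next.

Request:
drive_tool(increments=[{"linear": [-0.001,0,0.008],"angular": [0.001,0,0.002],"claw": -0.5},{"linear": [-0.001,0,0.016],"angular": [0.001,0,0.002],"claw": -0.5},{"linear": [-0.001,0,0.021],"angular": [0.001,0,0.002],"claw": -0.5},{"linear": [-0.001,0,0.024],"angular": [0.001,0,0.002],"claw": -0.5},{"linear": [-0.001,0,0.024],"angular": [0.001,0,0.002],"claw": -0.5}])

```text
time_s: 8.4
ee_pos: [0.598, 0.0463, 0.2036]
tool_rot: [-0.0, 0.788, 0.616, -0.0]
contact_force: [-0.9, 0.6, -5.4]
width: 0.0435
grasp_force: 63.4
```

```bash
python3 - <<'E'
from h import *
for i in range(3):
    cams.grab_frame('wrist'); inc(lidtgt(-.018,0,.140),toolR(76.05)); print(lidnow(),telemetry.state()['contact_force'].round(1),telemetry.state()['ft_torque'].round(2))
E
```

```text
now [0.5981 0.0463 0.2039] lin [-0.0001 -0.0001  0.001 ] ang [-0.0003 -0.0003 -0.0003]
[-1.79e-02 -1.00e-04  1.41e-01] [ 0.8 -1.  -4.1] [-0.03  0.02  0.07]
now [0.5982 0.0463 0.204 ] lin [-0.     -0.0001  0.0011] ang [-0.0002 -0.0003 -0.0003]
[-1.800e-02 -1.000e-04  1.411e-01] [-0.6  0.2 -5.1] [-0.04  0.04 -0.01]
now [0.5982 0.0463 0.204 ] lin [-0.0001 -0.0001  0.0011] ang [-0.0001 -0.0004 -0.0002]
[-1.790e-02 -1.000e-04  1.411e-01] [-0.8 -0.3 -4.4] [-0.06 -0.04  0.02]
```

Request:
drive_tool(increments=[{"linear": [0,0,0.001],"angular": [0,0,0],"claw": -0.5},{"linear": [0.004,0,0.001],"angular": [0,0,0],"claw": -0.5},{"linear": [0.008,0,0.001],"angular": [0,0,0],"claw": -0.5},{"linear": [0.012,0,0.001],"angular": [0,0,0],"claw": -0.5},{"linear": [0.014,0,0.001],"angular": [0,0,0],"claw": -0.5}])

```text
time_s: 9.05
ee_pos: [0.6016, 0.0604, 0.2031]
tool_rot: [-0.0, 0.788, 0.616, 0.0]
contact_force: [-0.8, -1.6, -1.8]
width: 0.0439
grasp_force: 63.7
```

```bash
python3 - <<'E'
from h import *
for i in range(2):
    inc(lidtgt(0,0,.140),toolR(76.05)); print(lidnow(),telemetry.state()['contact_force'].round(1),telemetry.state()['ft_torque'].round(2)); cams.grab_frame('wrist'); 
E
```

```text
now [0.6016 0.0604 0.2031] lin [ 0.0034 -0.0001  0.0002] ang [-0.0001 -0.0003  0.0003]
[-3.400e-03 -1.000e-04  1.402e-01] [-0.8 -1.6 -1.8] [-0.15  0.19  0.1 ]
now [0.6017 0.0606 0.2031] lin [ 0.0032 -0.0001  0.0002] ang [-0.0001 -0.0006  0.0003]
[-3.200e-03 -1.000e-04  1.402e-01] [ 0.9  0.8 -3. ] [0.08 0.15 0.03]
```

Request:
drive_tool(increments=[{"linear": [0.002,0,0.0005],"angular": [0,0,0],"claw": -0.5},{"linear": [0.004,0,0.0005],"angular": [0,0,0],"claw": -0.5},{"linear": [0.006,0,0.0005],"angular": [0,0,0],"claw": -0.5},{"linear": [0.007,0,0.0005],"angular": [0,0,0],"claw": -0.5},{"linear": [0.007,0,0.0005],"angular": [0,0,0],"claw": -0.5}])

```text
time_s: 9.65
ee_pos: [0.6034, 0.0657, 0.2032]
tool_rot: [0.001, 0.788, 0.616, -0.0]
contact_force: [-1.5, -5.7, 2.9]
width: 0.0431
grasp_force: 64.3
```

```bash
python3 - <<'E'
from h import *
for i in range(2):
    inc(lidtgt(0,0,.140),toolR(76.05)); print(lidnow(),telemetry.state()['contact_force'].round(1),telemetry.state()['ft_torque'].round(2)); cams.grab_frame('wrist'); 
E
```

```text
now [0.6034 0.0657 0.2032] lin [-0.0021 -0.0005  0.0003] ang [0.0007 0.0017 0.    ]
[ 0.0021 -0.0005  0.1403] [-1.5 -5.7  2.9] [-0.6   0.66  0.34]
now [0.6034 0.0657 0.2032] lin [-0.0022 -0.0005  0.0003] ang [ 0.0007  0.0016 -0.    ]
[ 0.0022 -0.0005  0.1403] [-1.6 -6.   2.9] [-0.49  0.6   0.41]
```

Request:
drive_tool(increments=[{"linear": [0.001,0,0],"angular": [0,0,0],"claw": -0.5},{"linear": [0.002,0,0],"angular": [0,0,0],"claw": -0.5},{"linear": [0.003,0,0],"angular": [0,0,0],"claw": -0.5},{"linear": [0.003,0,0],"angular": [0,0,0],"claw": -0.5},{"linear": [0.003,0,0],"angular": [0,0,0],"claw": -0.5}])

```text
time_s: 10.25
ee_pos: [0.6036, 0.0663, 0.2038]
tool_rot: [0.002, 0.788, 0.616, -0.002]
contact_force: [-5.9, -12.8, 7.3]
width: 0.0432
grasp_force: 64.7
```

```bash
python3 - <<'E'
from h import *
inc(lidtgt(0,0,.140),toolR(76.05)); print(lidnow(),telemetry.state()['contact_force'].round(1),telemetry.state()['ft_torque'].round(2)); 
snap('wrist','w5.png')
E
```

```text
now [0.6036 0.0663 0.2038] lin [-0.0028 -0.0006  0.0009] ang [0.0003 0.0064 0.0001]
[ 0.0028 -0.0006  0.1409] [ -5.9 -12.8   7.3] [-1.85  1.42  0.59]
```

View pics/w5.png

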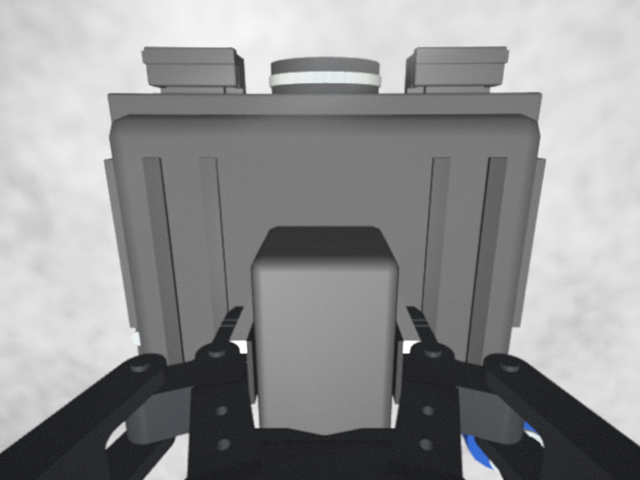

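The tongues are home: the reaction is about 14 N against the push and the flange sits under the hoods (rows 47–95). Relaxing the push and releasing.

Request:
drive_tool(increments=[{"linear": [-0.004,0,0.0005],"angular": [0,0,0],"claw": -0.5},{"linear": [-0.004,0,0.0005],"angular": [0,0,0],"claw": -0.5},{"linear": [-0.004,0,0.0005],"angular": [0,0,0],"claw": 0.3},{"linear": [-0.004,0,0.0005],"angular": [0,0,0],"claw": 0.7},{"linear": [-0.004,0,0.0005],"angular": [0,0,0],"claw": 0.7}])

```text
time_s: 10.8
ee_pos: [0.6029, 0.0662, 0.2015]
tool_rot: [-0.0, 0.788, 0.616, 0.0]
contact_force: [-0.3, 0.4, -0.4]
width: 0.0729
grasp_force: 0.0
```

```bash
python3 - <<'E'
from h import *
cams.grab_frame('wrist');cams.grab_frame('wrist')
print(lidnow(),telemetry.state()['contact_force'].round(1),telemetry.state()['width'])
snap('wrist','w6.png')
a=cv2.imread('pics/w5.png',0).astype(np.float32); b=cv2.imread('pics/w6.png',0).astype(np.float32)
for g in (a,b): print(edge(g,[110,95],[540,95],w=6,lo=.1,hi=.3)[0],edge(g,[110,95],[540,95],w=6,lo=.7,hi=.9)[0])
M=T(); print('tilt',M[:3,2])
E
```

```text
[2.300e-03 1.000e-04 1.387e-01] [-1.  -0.6 -0.4] 0.07226013634226852
[189.90834  92.4    ] [454.35834  91.975  ]
[202.45  92.45] [454.35834  92.875  ]
tilt [-5.36358009e-04  5.43469989e-04 -9.99999708e-01]
```

Request:
drive_tool(increments=[{"linear": [0,0,-0.02],"angular": [0,0,0],"claw": 0.7},{"linear": [0,0,-0.06],"angular": [0,0,0],"claw": 0.7},{"linear": [0,0,-0.1],"angular": [0,0,0],"claw": 0.7},{"linear": [-0.04,0,-0.11],"angular": [0,0,0],"claw": 0.7},{"linear": [-0.08,0,-0.11],"angular": [0,0,0],"claw": 0.7}])

```text
time_s: 11.45
ee_pos: [0.5848, -0.0123, 0.3153]
tool_rot: [0.002, 0.787, 0.617, 0.002]
contact_force: [0.7, -0.7, -0.3]
width: 0.0726
grasp_force: 0.0
```

```bash
cat >> h.py <<'E'
def bx(x,y,z): return (BOX@[x,y,z,1])[:3]
def tb(): return (np.linalg.inv(BOX)@np.r_[T()[:3,3],1])[:3].round(4)
E
python3 - <<'E'
from h import *
print((np.linalg.inv(BOX)@[.5686,-.0746,.067,1]).round(4))
th=np.radians(60); z=np.array([np.sin(th),0,-np.cos(th)])
p=np.array([-.153,0,.067])-.07*z; print(p,tb(),telemetry.state()['qpos'].round(2))
inc(bx(*p),toolR(76.05,60)); inc(bx(-.25,0,.28),toolR(76.05,40))
E
```

```text
[-1.533e-01 -6.000e-04  6.700e-02  1.000e+00]
[-0.21362178  0.          0.102     ] [-0.0889 -0.0013  0.3153] [-0.23  0.14  1.46  0.    1.54  0.01]
now [ 0.5848 -0.0123  0.3153] lin [-0.1248 -0.0029  0.2132] ang [0.0041 1.0468 0.0053]
now [ 0.5848 -0.0123  0.3153] lin [-0.1611 -0.0019  0.0352] ang [0.0049 0.6977 0.0044]
```

Request:
drive_tool(increments=[{"linear": [-0.03,0,0.0],"angular": [0.001,0.14,0.001],"claw": 0.7},{"linear": [-0.065,0,0.01],"angular": [0.002,0.28,0.002],"claw": 0.7},{"linear": [-0.1,-0.001,0.03],"angular": [0.003,0.42,0.003],"claw": 0.7},{"linear": [-0.12,-0.002,0.06],"angular": [0.004,0.56,0.004],"claw": 0.7},{"linear": [-0.13,-0.002,0.09],"angular": [0.004,0.7,0.004],"claw": 0.7}])

```text
time_s: 11.95
ee_pos: [0.5504, -0.1406, 0.2224]
tool_rot: [-0.212, 0.741, 0.576, 0.272]
contact_force: [0.5, -0.0, -1.1]
width: 0.0727
grasp_force: 0.0
```

```bash
python3 - <<'E'
from h import *
inc(bx(-.2136,0,.102),toolR(76.05,60)); print(tb(),telemetry.state()['qpos'].round(2))
E
```

```text
now [ 0.5504 -0.1406  0.2224] lin [-0.0717  0.0012  0.097 ] ang [ 0.0043  0.3439 -0.0048]
[-0.2217  0.0012  0.2224] [-0.79  0.3   1.6   0.59  1.64 -0.61]
```

Request:
drive_tool(increments=[{"linear": [-0.02,0,0.025],"angular": [0.001,0.12,-0.001],"claw": 0.7},{"linear": [-0.045,0.001,0.06],"angular": [0.002,0.24,-0.002],"claw": 0.7},{"linear": [-0.07,0.001,0.095],"angular": [0.004,0.344,-0.005],"claw": 0.7},{"linear": [-0.0717,0.001,0.097],"angular": [0.004,0.344,-0.005],"claw": 0.7},{"linear": [-0.0717,0.001,0.097],"angular": [0.004,0.344,-0.005],"claw": 0.7}])

```text
time_s: 12.45
ee_pos: [0.5521, -0.1297, 0.1009]
tool_rot: [-0.311, 0.683, 0.534, 0.391]
contact_force: [0.5, -1.1, 1.7]
width: 0.0727
grasp_force: 0.0
```

```bash
python3 - <<'E'
from h import *
cams.grab_frame('wrist');cams.grab_frame('wrist')
print(tb(),telemetry.state()['qpos'].round(2)); snap('wrist','w7.png'); inc(bx(-.2136,0,.102),toolR(76.05,60))
E
```

```text
[-0.2121 -0.0007  0.1057] [-0.86  0.63  1.58  0.78  1.67 -0.86]
now [ 0.5548 -0.132   0.1063] lin [-0.0044 -0.0011  0.0011] ang [-0.0017  0.0093  0.0064]
```

View pics/w7.png

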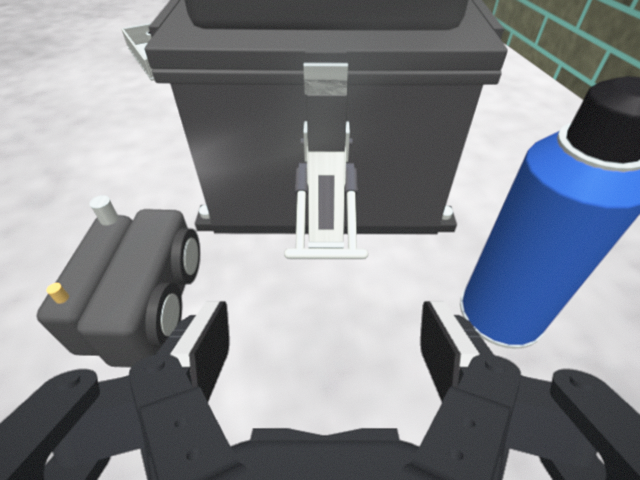

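The view is centred on the latch. The keeper is at (326,79), the rod runs (285,253)–(368,253), and the lever hangs between the legs. The can and caliper are both clear.

```bash
python3 - <<'E'
from h import *
I=np.linalg.inv(BOX)
im=cv2.imread('pics/w7.png'); g=im.min(2)
o,d=ray('w7.png',[[287,253],[366,253]])  # rod axis ends (round ends)
# rod along box y: depth from 48mm length
ax=BOX[:3,1]
c=cv2.undistortPoints(np.array([[[285.,253]],[[368.,253]]]),*[np.load('pics/w7.png.npz')[k] for k in 'KD']).reshape(-1,2)
dep=.048/(c[1,0]-c[0,0]); o,d=ray('w7.png',[[326.5,253]]); z=np.load('pics/w7.png.npz')['E'][:3,2]
p=o+d[0]*dep/(d[0]@z); print('depth',dep,'rod by size',(I@np.r_[p,1])[:3].round(4))
for f,px in (('w2.png',[330,299]),('top0.png',[338.75,269.5])):
    q,e=tri('w7.png',[[326.5,253]],f,[px]); print(f,(I@np.r_[q,1])[:3].round(4),e)
# keeper: top of lip / centre
print('keeper pix pred',proj('w7.png',[bx(-.0905,0,.151)]),proj('w7.png',[bx(-.093,0,.106)]))
E
```

```text
depth 0.2284038332824518 rod by size [-0.1496 -0.0015  0.0662]
w2.png [-0.1523 -0.0009  0.0693] 0.0011120600120953152
top0.png [-0.1532 -0.001   0.0702] 0.001030327014587878
keeper pix pred [[324.86957295  60.16201192]] [[324.54816149 138.29786273]]
```

```bash
python3 - <<'E'
from h import *
cams.grab_frame('wrist')
print(tb()); inc(bx(-.1399,-.001,.062),toolR(76.05,60))
E
```

```text
[-0.2122 -0.0009  0.1062]
now [ 0.5547 -0.1319  0.1062] lin [-0.0014  0.0002  0.0848] ang [-0.0018  0.0094  0.0064]
```

Request:
drive_tool(increments=[{"linear": [-0.0005,0,0.02],"angular": [-0.001,0.005,0.003],"claw": 0.7},{"linear": [-0.001,0,0.045],"angular": [-0.002,0.009,0.006],"claw": 0.7},{"linear": [-0.0014,0,0.07],"angular": [-0.002,0.009,0.006],"claw": 0.7},{"linear": [-0.0014,0,0.083],"angular": [-0.002,0.009,0.006],"claw": 0.7},{"linear": [-0.0014,0,0.083],"angular": [-0.002,0.009,0.006],"claw": 0.7}])

```text
time_s: 13.15
ee_pos: [0.5687, -0.0587, 0.0584]
tool_rot: [-0.313, 0.682, 0.531, 0.393]
contact_force: [-0.4, 0.2, -0.1]
width: 0.0724
grasp_force: 0.0
```

```bash
python3 - <<'E'
from h import *
cams.grab_frame('wrist');cams.grab_frame('wrist')
print(tb()); inc(bx(-.1399,-.001,.062),toolR(76.05,60)); snap('wrist','w8.png'); print(telemetry.state()['contact_force'].round(1))
E
```

```text
[-0.1402  0.0016  0.0593]
now [ 0.5696 -0.0613  0.0593] lin [ 0.0025  0.0026 -0.0011] ang [-0.003  -0.0052 -0.0063]
[-0.3 -0.8  0.1]
```

View pics/w8.png

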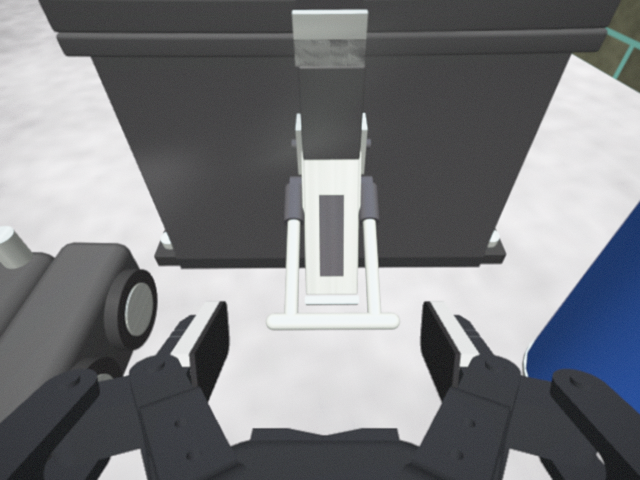

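The rod is now just beyond the open fingertips: it runs (267,321)–(399,321), against a finger centre near column 325.

```bash
python3 - <<'E'
from h import *
c=cams.camera_info('wrist'); K=np.array(c['camera_matrix']);D=np.array(c['dist'],float);Tc=np.array(c['tool_from_camera'])
u=cv2.undistortPoints(np.array([[[267.,321]],[[399.5,321]]]),K,D).reshape(-1,2); dep=.048/(u[1,0]-u[0,0])
print(dep,'rod ends in tool', [(Tc@np.r_[a*dep,dep,1])[:3].round(4) for a in u])
I=np.linalg.inv(BOX); q,e=tri('w8.png',[[333,321]],'w7.png',[[326.5,253]]); print('tri',(I@np.r_[q,1])[:3],e,'tool',(np.linalg.inv(T())@np.r_[q,1])[:3])
E
```

```text
0.1433183899298913 rod ends in tool [array([ 0.0014, -0.0211, -0.0138]), array([ 0.0014,  0.0269, -0.0138])]
tri [-0.15371183 -0.0013061   0.07093224] 0.00031079349138042687 tool [ 0.00360072  0.00257514 -0.01696835]
```

Request:
drive_tool(increments=[{"linear": [0.002,0.0028,0],"angular": [-0.003,-0.004,-0.006],"claw": 0.5},{"linear": [0.002,0.0028,0],"angular": [-0.003,-0.004,-0.006],"claw": 0.2},{"linear": [0.002,0.0028,0],"angular": [-0.003,-0.004,-0.006],"claw": -0.3},{"linear": [0.002,0.0028,0],"angular": [-0.003,-0.004,-0.006],"claw": -0.3},{"linear": [0.002,0.0028,0],"angular": [-0.003,-0.004,-0.006],"claw": -0.3}], grip_force=40)

```text
time_s: 13.8
ee_pos: [0.5724, -0.0615, 0.0601]
tool_rot: [-0.308, 0.683, 0.532, 0.394]
contact_force: [0.7, -2.5, -1.3]
width: 0.0436
grasp_force: 40.3
```

Request:
drive_tool(increments=[{"linear": [0,0,0],"angular": [0,0,0],"claw": -0.3},{"linear": [0,0,0],"angular": [0,0,0],"claw": -0.3},{"linear": [0,0,0],"angular": [0,0,0],"claw": -0.3},{"linear": [0,0,0],"angular": [0,0,0],"claw": -0.3},{"linear": [0,0,0],"angular": [0,0,0],"claw": -0.3}])

```text
time_s: 14.3
ee_pos: [0.5724, -0.061, 0.0603]
tool_rot: [-0.309, 0.682, 0.533, 0.394]
contact_force: [2.8, -3.4, -1.5]
width: 0.0437
grasp_force: 40.3
```

```bash
cat > rod.py <<'E'
from h import *
# rod midpoint in box frame if held at tool z=-d
def wp(x,z,d=.0145,y=None,th=60):
    M=T(); Rt=toolR(76.05,th); yy=tb()[1] if y is None else y
    inc(bx(x,yy,z)+d*Rt[:,2]-.0*Rt[:,0],Rt)
E
python3 - <<'E'
from rod import *
s=telemetry.state(); print(s['width'],s['grasp_force'],s['contact_force'].round(1),tb())
M=np.linalg.inv(BOX)@T(); print('rod at d=14.5',(M@[0.0,0,-.0145,1])[:3])
for x,z in ((-.163,.100),(-.156,.135),(-.140,.155),(-.118,.165),(-.101,.164),(-.092,.162)): wp(x,z)
E
```

```text
0.04367086317439468 40.33200144767761 [ 2.8 -3.4 -1.5] [-0.1392 -0.001   0.0603]
rod at d=14.5 [-0.15178563 -0.00097204  0.06748879]
now [ 0.5724 -0.061   0.0603] lin [ 0.0226 -0.     -0.0259] ang [ 0.0003 -0.0019 -0.0017]
now [ 0.5724 -0.061   0.0603] lin [ 0.0564 -0.0001 -0.0373] ang [ 0.0003 -0.0019 -0.0017]
now [ 0.5724 -0.061   0.0603] lin [ 0.0817 -0.0001 -0.0334] ang [ 0.0003 -0.0019 -0.0017]
now [ 0.5724 -0.061   0.0603] lin [ 1.013e-01 -1.000e-04 -1.930e-02] ang [ 0.0003 -0.0019 -0.0017]
now [ 0.5724 -0.061   0.0603] lin [ 0.109  -0.0002 -0.0041] ang [ 0.0003 -0.0019 -0.0017]
now [ 0.5724 -0.061   0.0603] lin [ 0.1117 -0.0002  0.0047] ang [ 0.0003 -0.0019 -0.0017]
```

Request:
drive_tool(increments=[{"linear": [0.011,0,-0.014],"angular": [0,-0.002,-0.002],"claw": -0.3},{"linear": [0.0226,0,-0.0259],"angular": [0,-0.002,-0.002],"claw": -0.3},{"linear": [0.035,0,-0.032],"angular": [0,-0.002,-0.002],"claw": -0.3},{"linear": [0.046,0,-0.036],"angular": [0,-0.002,-0.002],"claw": -0.3},{"linear": [0.0564,0,-0.0373],"angular": [0,-0.002,-0.002],"claw": -0.3}])

```text
time_s: 14.8
ee_pos: [0.5711, -0.0648, 0.1285]
tool_rot: [-0.308, 0.682, 0.534, 0.394]
contact_force: [3.3, -1.3, -2.4]
width: 0.0435
grasp_force: 40.9
```

```bash
cat >> rod.py <<'E'
def rodpix(fn):
    snap('wrist',fn); im=cv2.imread('pics/'+fn); g=im.min(2).astype(float)
    sub=g[270:400,240:410]; m=(sub>150)
    rows=m.sum(1); return [(270+i,int(r)) for i,r in enumerate(rows) if r>60]
E
python3 - <<'E'
from rod import *
s=telemetry.state(); print(s['width'],s['grasp_force'],s['contact_force'].round(1),tb())
print(rodpix('w9.png')); im=cv2.imread('pics/w9.png'); print(im.min(2)[290:350:4,232:420:6])
for x,z in ((-.140,.155),(-.118,.165),(-.101,.164),(-.092,.162)): wp(x,z)
E
```

```text
0.04353216955690753 40.8710914850235 [ 3.3 -1.3 -2.4] [-0.1431 -0.0007  0.1285]
[(293, 71), (294, 76), (295, 77), (296, 77), (297, 76), (298, 77), (299, 76), (300, 78), (301, 76), (302, 77), (303, 79), (304, 76), (305, 77), (306, 79), (307, 79), (308, 79), (309, 81), (310, 80), (311, 80), (312, 81), (313, 81), (314, 82), (315, 81), (316, 113), (317, 148), (318, 147), (319, 148), (320, 148), (321, 146), (322, 146), (323, 146), (324, 145), (325, 145), (326, 144), (327, 143), (328, 142), (329, 140), (330, 140), (331, 139), (332, 133), (333, 104), (334, 105), (335, 104), (336, 104), (337, 103), (338, 102), (339, 102), (340, 101), (341, 100), (342, 100), (343, 100), (344, 105), (345, 126), (346, 126), (347, 126), (348, 126), (349, 128), (350, 128), (351, 128), (352, 128), (353, 116), (354, 116), (355, 116), (356, 116), (357, 118), (358, 118), (359, 118), (360, 118), (361, 120), (362, 120), (363, 120), (364, 120), (365, 122), (366, 122), (367, 122), (368, 122), (369, 124), (370, 124), (371, 124), (372, 125), (373, 126), (374, 126), (375, 126), (376, 127), (377, 128), (378, 128), (379, 128)
[... 1885 characters left out ...]
29 243 240 116 121 120 117
  245 243 233 235 235 234 232  28  32  29  54 230 231 227]
 [142 239 237  60  33  30  54 226 229 228 230 231 242 242 114 116 120 112
  245 244 234 235 234 234 232  33  30  36  67 239 239 115]
 [ 63 141 238  64  33  29  96 226 229 230 231 230 242 242 227 225 229 228
  245 242 232 235 236 236 234  36  33  29  66 239  81  63]]
now [ 0.5714 -0.0643  0.1299] lin [0.0231 0.     0.0042] ang [-0.0011  0.0002  0.0021]
now [ 0.5714 -0.0643  0.1299] lin [0.0427 0.0001 0.0182] ang [-0.0011  0.0002  0.0021]
now [ 0.5714 -0.0643  0.1299] lin [0.0504 0.0001 0.0334] ang [-0.0011  0.0002  0.0021]
now [ 0.5714 -0.0643  0.1299] lin [0.0531 0.0001 0.0422] ang [-0.0011  0.0002  0.0021]
```

Request:
drive_tool(increments=[{"linear": [0.013,0,0.001],"angular": [-0.001,0,0.002],"claw": -0.3},{"linear": [0.0231,0,0.0042],"angular": [-0.001,0,0.002],"claw": -0.3},{"linear": [0.034,0,0.011],"angular": [-0.001,0,0.002],"claw": -0.3},{"linear": [0.0427,0,0.0182],"angular": [-0.001,0,0.002],"claw": -0.3},{"linear": [0.047,0,0.025],"angular": [-0.001,0,0.002],"claw": -0.3}])

```text
time_s: 15.35
ee_pos: [0.5824, -0.02, 0.1567]
tool_rot: [-0.308, 0.682, 0.533, 0.394]
contact_force: [0.2, -2.2, 2.8]
width: 0.0436
grasp_force: 41.0
```

```bash
cat >> rod.py <<'E'
def roddet(fn):
    "rod rows/cols in wrist pic: bright horizontal bar, all columns bright"
    snap('wrist',fn); g=cv2.imread('pics/'+fn).min(2); sub=g[240:400,275:376]
    f=(sub>170).mean(1); rr=[240+i for i,v in enumerate(f) if v>.93]; return rr
def rodtool(row,dep=.1433,col=325):
    c=cams.camera_info('wrist'); K=np.array(c['camera_matrix']);D=np.array(c['dist'],float);Tc=np.array(c['tool_from_camera'])
    u=cv2.undistortPoints(np.array([[[float(col),row]]]),K,D).reshape(-1); d=np.array([u[0],u[1],1])
    # intersect with tool plane x = 0.0005
    o=Tc[:3,3]; v=Tc[:3,:3]@d; t=(0.0005-o[0])/v[0]; return (o+t*v).round(4)
E
python3 - <<'E'
from rod import *
cams.grab_frame('wrist')
s=telemetry.state(); print(s['width'],s['grasp_force'],s['contact_force'].round(1),tb())
print(rodtool(324)); rr=roddet('w10.png'); print(rr); 
if rr: print(rodtool(np.mean(rr)))
M=np.linalg.inv(BOX)@T(); print('rod at d=14.5',(M@[0.0,0,-.0145,1])[:3])
for x,z in ((-.109,.165),(-.101,.164),(-.092,.162),(-.092,.151)): wp(x,z)
E
```

```text
0.04314819329256777 41.0638564825058 [ 1.7 -1.   1.2] [-0.0961 -0.0007  0.1566]
[ 0.0005 -0.0001 -0.0144]
[324, 325, 326, 327, 328, 329, 330, 331, 332, 333, 334, 335, 336, 337, 338]
[ 0.0005 -0.0001 -0.0193]
rod at d=14.5 [-0.10946009 -0.00077062  0.16366875]
now [ 0.5824 -0.0199  0.1564] lin [ 0.0014  0.     -0.0003] ang [ 0.0001 -0.0009 -0.0006]
now [ 0.5824 -0.0199  0.1564] lin [0.0045 0.     0.0072] ang [ 0.0001 -0.0009 -0.0006]
now [ 0.5824 -0.0199  0.1564] lin [0.0073 0.     0.016 ] ang [ 0.0001 -0.0009 -0.0006]
now [ 0.5824 -0.0199  0.1564] lin [-0.0023  0.      0.0215] ang [ 0.0001 -0.0009 -0.0006]
```

```bash
python3 - <<'E'
from rod import *
M=np.linalg.inv(BOX)@T(); print('rod at d=19.3',(M@[0.0005,0,-.0193,1])[:3])
for x,z in ((-.104,.166),(-.091,.163)): wp(x,z,.0193)
E
```

```text
rod at d=19.3 [-0.11336967 -0.00077042  0.1664981 ]
now [ 0.5824 -0.0199  0.1564] lin [0.0047 0.     0.0084] ang [ 0.0001 -0.0009 -0.0006]
now [ 0.5824 -0.0199  0.1564] lin [0.0086 0.     0.0211] ang [ 0.0001 -0.0009 -0.0006]
```

Request:
drive_tool(increments=[{"linear": [0.0047,0,0.0084],"angular": [0,-0.001,-0.001],"claw": -0.3},{"linear": [0.007,0,0.015],"angular": [0,-0.001,-0.001],"claw": -0.3},{"linear": [0.0086,0,0.021],"angular": [0,-0.001,-0.001],"claw": -0.3},{"linear": [0.0086,0,0.021],"angular": [0,-0.001,-0.001],"claw": -0.3},{"linear": [0.0086,0,0.021],"angular": [0,-0.001,-0.001],"claw": -0.3}])

```text
time_s: 15.95
ee_pos: [0.5876, 0.0007, 0.1527]
tool_rot: [-0.308, 0.683, 0.533, 0.394]
contact_force: [1.9, -1.5, 0.3]
width: 0.0434
grasp_force: 41.2
```

```bash
python3 - <<'E'
from rod import *
cams.grab_frame('wrist')
s=telemetry.state(); print(s['width'],s['grasp_force'],s['contact_force'].round(1),tb())
rr=roddet('w11.png'); print(rr); d=rodtool(np.mean(rr)) if rr else [0,0,-.02]; print(d)
M=np.linalg.inv(BOX)@T(); print('rod',(M@np.r_[d,1])[:3])
g=cv2.imread('pics/w11.png').min(2); print(g[230:400:6,260:400:10])
E
```

```text
0.04339755143436232 41.23247981071472 [ 2.4 -1.5 -0.5] [-0.0758 -0.0008  0.1528]
[328, 329, 330, 331, 332, 333, 334, 335, 336, 337, 338, 339, 340, 341, 342]
[ 0.0005 -0.0001 -0.022 ]
rod [-0.094678   -0.00073632  0.16423013]
[[ 50  53  50  49  49  52  55  51  57  51  53  52  51  64]
 [  0   8   9  16   7   4   4   3   4   5  15   0  12  68]
 [ 12   2   7   7   6   8  11   6   2   7   2   0  10  66]
 [ 68  68  69  70  67  68  68  69  67  68  66  65  63  64]
 [ 68  61  60  62  64  60  63  64  64  62  63  58  63  63]
 [ 57  59  59  55  57  61  61  59  56  56  59  58  55  55]
 [117 117 116 117 117 116 117 115 116 114 115 116 118 116]
 [115 115 119 118 116 115 117 119 114 115 114 115 115 117]
 [118 118 118 116 115 117 115 117 117 118 117 117 117 113]
 [113 117 114 119 116 118 115 117 116 116 115 117 115 115]
 [115 116 115 118 114 117 119 119 115 117 117 114 114 118]
 [232 119 115 116 118 114 117 117 119 116 116 116 109 233]
 [111 110 117 119 116 116 113 118 116 117 116 116  81 199]
 [ 53 103 110 108 114 117 118 117 119 116 109 108  63  62]
 [ 45  69  74  74 118 117 120 119 120 116  73  76  44  57]
 [ 31  56  69  69 117 118 117 116 118 120  67  71  36  36]
 [ 31  87 116 114  97  97  98  96  97  99 116 116  70  30]
 [ 33 240 240 241 241 240 241 240 241 241 242 241 241  30]
 [ 30 241 243 242 242 242 243 241 241 241 242 243 242  30]
 [ 29 118 167 160 204 213 216 218 215 212 154 177  97  30]
 [ 33  69 183 183 244 240 241 243 241 241 175 197  65  24]
 [ 27  73 174 188 244 239 242 243 240 240 179 186  67  30]
 [ 26  69 155 193 241 241 240 242 243 241 185 174  71  31]
 [ 33  68 135 193 239 239 240 239 240 239 189 153  67  27]
 [ 31  70 117 203 167 166 170 167 166 165 194 126  70  32]
 [ 51  70  96 200 150 150 151 148 149 153 195 111  68  33]
 [ 70  72  77 203 142 142 130 143 143 136 197  91  68  54]
 [ 68  66  75 206  72  71  68  68  67  71 200  79  70  70]
 [ 72  65  71 209  66  73  69  71  69  69 202  74  71  70]]
```

```bash
python3 - <<'E'
from rod import *
I=np.linalg.inv(BOX)
for a,b in (([326,62],[330,10]),([326,80],[330,40]),([326,95.5],[330,68])):
    q,e=tri('w7.png',[a],'w8.png',[b]); print((I@np.r_[q,1])[:3].round(4),e)
print('pred lip top outer(-102,155) in w7,w8', [proj(f,[bx(-.102,0,.155),bx(-.099,0,.155),bx(-.102,0,.140)]).round(1).tolist() for f in ('w7.png','w8.png','w11.png')])
print(proj('w11.png',[bx(-.093,0,.151),bx(-.099,0,.155)]))
for x,z in ((-.0905,.163),(-.0905,.157),(-.0905,.151)): wp(x,z,.022)
E
```

```text
[-0.0942 -0.0005  0.1517] 0.00015180624155121844
[-0.1012 -0.0005  0.1456] 0.0002501442829309425
[-0.0999 -0.0006  0.1366] 0.0002596460267711128
pred lip top outer(-102,155) in w7,w8 [[[324.8, 62.0], [324.8, 59.3], [324.7, 91.2]], [[328.8, 6.0], [328.7, 2.6], [328.7, 60.0]], [[323.0, 367.7], [323.0, 359.6], [323.1, 385.8]]]
[[323.02025256 349.31531934]
 [322.96458307 359.56131921]]
now [5.875e-01 4.000e-04 1.528e-01] lin [0.0015 0.     0.0042] ang [ 0.0007  0.001  -0.001 ]
now [5.875e-01 4.000e-04 1.528e-01] lin [-0.0036  0.      0.0072] ang [ 0.0007  0.001  -0.001 ]
now [5.875e-01 4.000e-04 1.528e-01] lin [-0.0088  0.0001  0.0102] ang [ 0.0007  0.001  -0.001 ]
```

```bash
python3 - <<'E'
from rod import *
I=np.linalg.inv(BOX)
for n,c7,c8,c11 in (('top',326,329,323),):
    e={}
    for f,col,r0,r1 in (('w7.png',c7,40,110),('w8.png',c8,0,85),('w11.png',c11,325,410)):
        g=cv2.imread('pics/'+f).min(2).astype(float)[r0:r1,col-8:col+9].mean(1); print(f,r0,g.round(0).astype(int).tolist())
for a,b in (([326,80],[323,371.5]),([326,95.5],[323,388])):
    q,e=tri('w7.png',[a],'w11.png',[b]); print((I@np.r_[q,1])[:3].round(4),e)
for a,b in (([329,39.5],[323,371.5]),([329,68],[323,388])):
    q,e=tri('w8.png',[a],'w11.png',[b]); print((I@np.r_[q,1])[:3].round(4),e)
E
```

```text
w7.png 40 [112, 111, 112, 112, 111, 112, 112, 112, 112, 113, 113, 111, 102, 90, 84, 83, 83, 84, 83, 83, 82, 89, 125, 185, 222, 209, 173, 153, 151, 151, 152, 153, 154, 155, 156, 156, 155, 154, 150, 138, 118, 116, 122, 129, 135, 138, 138, 135, 133, 131, 133, 136, 137, 136, 135, 119, 94, 84, 84, 84, 84, 84, 84, 84, 84, 84, 84, 83, 83, 83]
w8.png 0 [67, 66, 66, 67, 66, 67, 66, 64, 72, 123, 199, 233, 234, 212, 170, 155, 154, 154, 154, 154, 154, 155, 155, 156, 156, 157, 157, 158, 158, 158, 158, 156, 156, 156, 155, 154, 154, 152, 146, 124, 109, 110, 113, 113, 115, 116, 119, 122, 123, 122, 120, 118, 114, 113, 112, 114, 117, 119, 122, 122, 122, 122, 120, 119, 120, 123, 127, 122, 101, 83, 77, 78, 78, 77, 78, 78, 77, 78, 77, 77, 77, 77, 76, 77, 78]
w11.png 325 [104, 97, 150, 216, 235, 239, 240, 241, 241, 242, 242, 243, 243, 242, 239, 232, 220, 197, 187, 217, 239, 242, 242, 242, 242, 242, 242, 242, 242, 242, 242, 242, 242, 242, 242, 242, 242, 242, 241, 241, 241, 241, 242, 240, 223, 178, 161, 163, 165, 167, 168, 167, 163, 154, 150, 151, 149, 143, 141, 137, 139, 136, 111, 82, 71, 70, 71, 69, 69, 70, 70, 70, 68, 69, 70, 69, 69, 69, 69, 69, 69, 69, 70, 69, 69]
[-0.0984 -0.0003  0.1443] 0.0006622435798438983
[-0.1018 -0.0003  0.1376] 0.0007250213479647222
[-0.0987 -0.      0.1449] 0.00012481278957374414
[-0.1018 -0.      0.1374] 0.0001299583730704414
```

Request:
drive_tool(increments=[{"linear": [0,0,0.0038],"angular": [0,0.001,0],"claw": -0.3},{"linear": [-0.002,0,0.005],"angular": [0,0.001,0],"claw": -0.3},{"linear": [-0.0045,0,0.0065],"angular": [0,0.001,0],"claw": -0.3},{"linear": [-0.007,0,0.008],"angular": [0,0.001,0],"claw": -0.3},{"linear": [-0.009,0,0.009],"angular": [0,0.001,0],"claw": -0.3}])

```text
time_s: 16.55
ee_pos: [0.5888, 0.0032, 0.1471]
tool_rot: [-0.31, 0.679, 0.534, 0.398]
contact_force: [-16.8, -13.4, 35.9]
width: 0.0434
grasp_force: 55.0
```

```bash
python3 - <<'E'
from rod import *
cams.grab_frame('wrist')
s=telemetry.state(); print(s['width'],s['grasp_force'],s['contact_force'].round(1),tb())
snap('wrist','w12.png'); g=cv2.imread('pics/w12.png').min(2).astype(float)
print(g[290:420,315:332].mean(1).round(0).astype(int).tolist())
M=np.linalg.inv(BOX)@T(); 
for d in (.015,.019,.022): print('rod',(M@np.r_[0.0005,0,-d,1])[:3])
print(proj('w12.png',[bx(-.099,0,.155),bx(-.102,0,.155),bx(-.102,0,.138)]))
E
```

```text
0.04356750188768392 53.590524047613144 [-13.7 -10.7  30.4] [-0.073  -0.0014  0.1471]
[117, 117, 117, 117, 116, 116, 116, 117, 116, 117, 117, 116, 117, 116, 117, 117, 117, 117, 117, 117, 117, 118, 118, 117, 118, 118, 118, 118, 118, 118, 118, 118, 118, 109, 90, 72, 92, 156, 221, 237, 240, 241, 241, 242, 242, 243, 243, 243, 242, 239, 231, 219, 193, 183, 215, 239, 243, 242, 242, 242, 242, 242, 242, 242, 242, 242, 242, 242, 242, 242, 242, 242, 242, 242, 241, 242, 242, 243, 238, 203, 168, 162, 164, 167, 167, 168, 168, 163, 151, 157, 168, 171, 167, 164, 162, 164, 166, 158, 122, 84, 71, 69, 70, 71, 70, 70, 70, 70, 70, 70, 71, 70, 69, 70, 70, 69, 70, 71, 70, 71, 70, 70, 69, 70, 70, 69, 68, 85, 147, 217]
rod [-0.08579649 -0.00143537  0.15496018]
rod [-0.08927904 -0.00143865  0.15692788]
rod [-0.09189095 -0.0014411   0.15840366]
[[321.02476116 359.00363583]
 [320.94566462 367.48450526]
 [321.07972703 389.16850666]]
```

Request:
drive_tool(increments=[{"linear": [0.003,0,-0.002],"angular": [0,0,0],"claw": -0.3},{"linear": [0.006,0,-0.003],"angular": [0,0,0],"claw": -0.3},{"linear": [0.006,0,-0.003],"angular": [0,0,0],"claw": -0.3},{"linear": [0.006,0,-0.003],"angular": [0,0,0],"claw": -0.3},{"linear": [0.006,0,-0.003],"angular": [0,0,0],"claw": -0.3}])

```text
time_s: 17.15
ee_pos: [0.5885, 0.0028, 0.1475]
tool_rot: [-0.307, 0.683, 0.533, 0.394]
contact_force: [-2.8, -9.4, 4.2]
width: 0.0436
grasp_force: 45.8
```

```bash
python3 - <<'E'
from rod import *
cams.grab_frame('wrist')
s=telemetry.state(); print(s['width'],s['grasp_force'],s['contact_force'].round(1),tb())
inc([0,0,0],toolR(76.05,60))
rr=roddet('w13.png'); print(rr[0],rr[-1]); r=[x for x in rr if x<rr[0]+16]; d=rodtool(np.mean(r))
M=np.linalg.inv(BOX)@T(); print(d,'rod',(M@np.r_[d,1])[:3])
E
```

```text
0.043421310081902 45.778107438236475 [-3.1 -8.2  3.2] [-0.0733 -0.0013  0.1475]
now [0.5885 0.0028 0.1475] lin [-0.2005 -0.5703 -0.0522] ang [ 0.0017  0.0012 -0.0007]
328 342
[ 0.0005 -0.0001 -0.022 ] rod [-0.09211317 -0.00109324  0.15893091]
```

Request:
drive_tool(increments=[{"linear": [0,0,-0.001],"angular": [0,0,0],"claw": 0.3},{"linear": [0,0,-0.001],"angular": [0,0,0],"claw": 0.3},{"linear": [0,0,-0.006],"angular": [0,0,0],"claw": 0.3},{"linear": [0,0,-0.01],"angular": [0,0,0],"claw": 0.3},{"linear": [0,0,-0.01],"angular": [0,0,0],"claw": 0.3}])

```text
time_s: 17.75
ee_pos: [0.5865, -0.0047, 0.1526]
tool_rot: [-0.308, 0.683, 0.533, 0.394]
contact_force: [0.9, -0.6, 0.0]
width: 0.0553
grasp_force: 0.0
```

```bash
python3 - <<'E'
from rod import *
cams.grab_frame('wrist')
s=telemetry.state(); print(s['width'],s['contact_force'].round(1),tb())
rr=roddet('w14.png'); print(rr[0],rr[-1]); r=[x for x in rr if x<rr[0]+16]; d=rodtool(np.mean(r))
M=np.linalg.inv(BOX)@T(); print(d,'rod',(M@np.r_[d,1])[:3])
q,e=tri('w13.png',[[323,335]],'w14.png',[[323,np.mean(r)]]); print((np.linalg.inv(BOX)@np.r_[q,1])[:3],e)
g=cv2.imread('pics/w14.png').min(2); row=int(np.mean(r)); l=np.where(g[row,200:450]>170)[0]+200; print(l[0],l[-1]); print(g[row,230:420:5])
E
```

```text
0.055209259335158085 [ 0.3 -0.   0.3] [-0.0809 -0.001   0.1525]
318 331
[ 0.0005 -0.0001 -0.0148] rod [-0.09339155 -0.00078848  0.16014384]
[-0.08333856 -0.000239    0.14345316] 0.0002719994866514011
217 432
[230  60  34  33  26  67  63 227 242 242 241 242 242 241 243 242 243 242
 241 243 242 243 241 243 243 242 242 243 242 241 241 208  68  60  38  27
  36  69]
```

```bash
python3 - <<'E'
from rod import *
a=[cv2.imread(f'pics/{n}.png')[y:y+220,190:456] for n,y in (('w9',210),('w12',210),('w14',210))]
t=cams.grab_frame('side')[:,:,::-1]; 
o=np.zeros((600,800,3),np.uint8); 
for i,c in enumerate(a): o[(0 if i<2 else 300):][:300,(i%2)*400:(i%2)*400+362]=cv2.resize(c,(362,300),interpolation=2)
o[300:600,400:800]=cv2.resize(t[190:290,260:393],(400,300),interpolation=2)
cv2.imwrite('pics/c14.png',o)
E
```

```text
(no output)
```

View pics/c14.png

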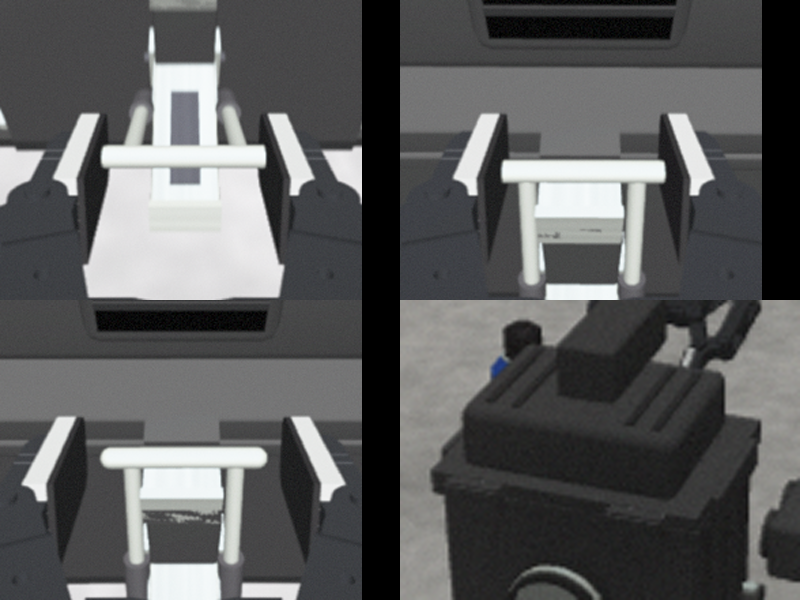

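The composite shows the rod pinched evenly between the pads (w9, w12). After release it still stands above the keeper (w14), spanning full-frame columns 263–385.

```bash
cat >> rod.py <<'E'
def at(fn,col,row,dep):
    z=np.load('pics/'+fn+'.npz'); u=cv2.undistortPoints(np.array([[[float(col),row]]]),z['K'],z['D']).reshape(-1); p=z['E']@np.r_[u*dep,dep,1]
    return (np.linalg.inv(BOX)@p)[:3].round(4)
def ends(fn,row):
    z=np.load('pics/'+fn+'.npz'); g=cv2.imread('pics/'+fn).min(2); l=325
    while g[row,l-1]>150: l-=1
    r=325
    while g[row,r+1]>150: r+=1
    u=cv2.undistortPoints(np.array([[[l-.5,row]],[[r+.5,row]]],float),z['K'],z['D']).reshape(-1,2); return l,r,.048/(u[1,0]-u[0,0]),.0437/(u[1,0]-u[0,0])
E
python3 - <<'E'
from rod import *
for f,row in (('w8.png',321),('w9.png',324),('w11.png',335),('w13.png',335),('w14.png',324)): e=ends(f,row); print(f,e,at(f,(e[0]+e[1])/2,row,e[2]),at(f,(e[0]+e[1])/2,row,e[3]))
print(tb())
c=cams.camera_info('wrist');Tc=np.array(c['tool_from_camera']); M=np.linalg.inv(T())@BOX
for p in ([-.093,0,.151],[-.0905,0,.158]): print('tool frame of',p,(M@np.r_[p,1])[:3].round(4))
# keeper width 22mm -> depth: light plate cols at row 352 in w14
g=cv2.imread('pics/w14.png').min(2)
for row in (340,348,356): print(row,g[row,270:380:4])
E
```

```text
w8.png (228, 420, np.float64(0.09847489673489064), np.float64(0.08965318723572335)) [-0.1756  0.0017  0.1062] [-0.1804  0.0017  0.1139]
w9.png (264, 384, np.float64(0.15692658745663118), np.float64(0.1428685806636413)) [-0.148  -0.0002  0.1239] [-0.1554 -0.0002  0.1362]
w11.png (265, 384, np.float64(0.15828907908657586), np.float64(0.14410901575173676)) [-0.0831 -0.0006  0.144 ] [-0.0903 -0.0006  0.1567]
w13.png (265, 384, np.float64(0.15828907908657586), np.float64(0.14410901575173676)) [-0.0807 -0.001   0.1387] [-0.0879 -0.0009  0.1514]
w14.png (264, 385, np.float64(0.15564198698386056), np.float64(0.14169905898322308)) [-0.0865 -0.0007  0.149 ] [-0.0938 -0.0007  0.1612]
[-0.0807 -0.0008  0.1523]
tool frame of [-0.093, 0, 0.151] [-0.0072 -0.0008 -0.01  ]
tool frame of [-0.0905, 0, 0.158] [ 0.0001 -0.0008 -0.0113]
340 [ 68  68  66 180 215 206 125 243 243 240 241 243 242 240 243 242 238 241
 240 240 243  65 187 214 204  71  68  66]
348 [ 70  68  70 166 215 207 233 242 241 241 241 241 242 241 242 242 241 241
 241 242 242 115 186 217 205  71  70  71]
356 [ 72  69  70 134 211 213 173 174 170 170 174 172 172 173 173 173 172 172
 172 174 174 101 194 219 194  72  69  69]
```

```bash
python3 - <<'E'
from rod import *
snap('wrist','w15.png')
g=cv2.imread('pics/w15.png').min(2).astype(int)
for al in (1.05,1.5,2.0):
    d=np.array([-np.sin(al),-np.cos(al)]); n=np.array([-np.cos(al),np.sin(al)]); P=[np.array([-.093,.106])+t*d+.006*n for t in (0.005,.03,.055,.066)]
    print(al,proj('w15.png',[bx(p[0],y,p[1]) for p in P for y in (.011,-.011)]).round(0).astype(int).tolist())
for r in range(390,480,10): print(r,g[r,250:400:6].tolist())
E
```

```text
1.05 [[298, 400], [348, 400], [297, 464], [349, 464], [296, 533], [350, 533], [296, 565], [351, 565]]
1.5 [[298, 393], [348, 393], [296, 458], [351, 458], [292, 538], [354, 538], [291, 580], [356, 580]]
2.0 [[298, 384], [348, 384], [294, 431], [352, 431], [289, 496], [357, 496], [286, 533], [360, 533]]
390 [73, 69, 72, 72, 71, 68, 193, 208, 233, 68, 71, 71, 65, 68, 69, 68, 68, 233, 202, 202, 71, 73, 69, 69, 67]
400 [72, 71, 68, 64, 72, 77, 178, 211, 110, 67, 69, 69, 65, 68, 65, 73, 68, 112, 206, 192, 78, 70, 66, 70, 69]
410 [70, 68, 67, 70, 69, 69, 93, 99, 76, 241, 241, 239, 240, 242, 242, 245, 242, 76, 100, 94, 71, 71, 67, 64, 69]
420 [227, 232, 236, 233, 231, 229, 88, 101, 125, 241, 240, 238, 241, 241, 241, 244, 242, 151, 97, 92, 234, 233, 232, 231, 232]
430 [223, 60, 63, 62, 61, 64, 62, 62, 96, 230, 240, 238, 240, 241, 242, 243, 230, 100, 59, 62, 62, 60, 59, 61, 62]
440 [72, 55, 55, 57, 55, 53, 55, 54, 52, 55, 58, 55, 57, 58, 55, 58, 57, 55, 60, 56, 55, 57, 58, 55, 56]
450 [61, 58, 61, 62, 64, 62, 59, 60, 64, 58, 61, 60, 57, 57, 61, 61, 62, 58, 61, 62, 65, 59, 63, 59, 60]
460 [55, 61, 61, 63, 62, 62, 60, 61, 56, 57, 59, 60, 62, 62, 59, 60, 62, 62, 63, 65, 60, 61, 60, 59, 58]
470 [57, 56, 59, 59, 61, 60, 63, 57, 64, 59, 54, 61, 59, 61, 62, 57, 59, 60, 60, 61, 58, 59, 60, 59, 51]
```

The lever's root shows at row 405, which matches a lever angle of about 1.05 (predicted 400; an angle of 2.0 would give 384). The rod's apparent size also puts it in the trough, so it is seated. Backing the fingers off and closing them for the push.

Request:
drive_tool(increments=[{"linear": [0,0,-0.005],"angular": [0,0,0],"claw": 0.5},{"linear": [0,0,-0.03],"angular": [0,0,0],"claw": 0.5},{"linear": [0,0,-0.06],"angular": [0,0,0],"claw": 0},{"linear": [0,0,-0.09],"angular": [0,0,0],"claw": -1},{"linear": [0,0,-0.09],"angular": [0,0,0],"claw": -1}])

```text
time_s: 18.45
ee_pos: [0.5685, -0.0836, 0.1995]
tool_rot: [-0.305, 0.683, 0.533, 0.395]
contact_force: [0.9, -0.0, 0.4]
width: 0.0211
grasp_force: 0.0
```

```bash
cat >> rod.py <<'E'
def push(al,r=.053,th=60,extra=0,y=-.0008):
    d=np.array([-np.sin(al),-np.cos(al)]); n=np.array([-np.cos(al),np.sin(al)])
    dl=.011*abs(np.sin(al-np.pi/2+np.radians(th)))
    p=np.array([-.093,.106])+r*d+(.006+dl+extra)*n; print('al',al,p.round(4),end=' '); inc(bx(p[0],y,p[1]),toolR(76.05,th))
E
python3 - <<'E'
from rod import *
s=telemetry.state(); print(s['width'],s['contact_force'].round(1),tb())
snap('wrist','w16.png')
g=cv2.imread('pics/w16.png').min(2).astype(int)
# rod check: rows fully bright
for r in range(200,330): 
    if (g[r,290:360]>190).mean()>.95: print(r,end=' ')
print(); print(proj('w16.png',[bx(-.093,0,.151),bx(-.087,0,.151),bx(-.093,0,.158)]).round(1).tolist())
for a in (1.35,1.05): push(a)
E
```

```text
0.02113775969890819 [ 0.9 -0.   0.4] [-0.1621 -0.0026  0.1995]
246 247 248 249 250 251 252 
[[319.7, 255.2], [319.8, 247.8], [319.7, 247.5]]
al 1.35 [-0.1478  0.1081] now [ 0.5681 -0.0818  0.1982] lin [-0.0717 -0.0012  0.056 ] ang [0.0039 0.0014 0.0003]
al 1.05 [-0.1447  0.0896] now [ 0.5681 -0.0818  0.1982] lin [-0.0861 -0.0013  0.068 ] ang [0.0039 0.0014 0.0003]
```

Request:
drive_tool(increments=[{"linear": [-0.03,-0.001,0.01],"angular": [0.002,0.001,0],"claw": -1},{"linear": [-0.06,-0.001,0.035],"angular": [0.004,0.001,0],"claw": -1},{"linear": [-0.0717,-0.001,0.056],"angular": [0.004,0.001,0],"claw": -1},{"linear": [-0.0717,-0.001,0.056],"angular": [0.004,0.001,0],"claw": -1},{"linear": [-0.0717,-0.001,0.056],"angular": [0.004,0.001,0],"claw": -1}])

```text
time_s: 19.0
ee_pos: [0.5694, -0.0664, 0.1073]
tool_rot: [-0.31, 0.681, 0.534, 0.393]
contact_force: [0.1, 0.3, 1.1]
width: -0.0003
grasp_force: 0.0
```

```bash
python3 - <<'E'
from rod import *
cams.grab_frame('wrist')
s=telemetry.state(); print(s['width'],s['contact_force'].round(1),tb())
q,e=tri('w14.png',[[324.5,324.5]],'w16.png',[[320,249.3]]); print('rod tri',(np.linalg.inv(BOX)@np.r_[q,1])[:3],e)
for a in (1.2,1.05,.85,.65,.45,.25,.1,0,-.1): push(a)
E
```

```text
1.5902742192199527e-06 [-0.3 -0.1  0.8] [-0.1459 -0.0002  0.1081]
rod tri [-0.08722519 -0.00042208  0.14987868] 0.0005750899366439761
al 1.2 [-0.1471  0.0988] now [ 0.57   -0.0673  0.1081] lin [-0.0086  0.0007  0.0036] ang [-0.0032 -0.001   0.0004]
al 1.05 [-0.1447  0.0896] now [ 0.57   -0.0673  0.1081] lin [-0.0154  0.0007  0.0103] ang [-0.0032 -0.001   0.0004]
al 0.85 [-0.1391  0.0782] now [ 0.57   -0.0673  0.1081] lin [-0.0225  0.0007  0.0208] ang [-0.0032 -0.001   0.0004]
al 0.65 [-0.131   0.0683] now [ 0.57   -0.0673  0.1081] lin [-0.027   0.0007  0.0328] ang [-0.0032 -0.001   0.0004]
al 0.45 [-0.1222  0.0612] now [ 0.57   -0.0673  0.1081] lin [-0.0288  0.0008  0.0439] ang [-0.0032 -0.001   0.0004]
al 0.25 [-0.1148  0.0569] now [ 0.57   -0.0673  0.1081] lin [-0.0289  0.0008  0.0525] ang [-0.0032 -0.001   0.0004]
al 0.1 [-0.1088  0.0543] now [ 0.57   -0.0673  0.1081] lin [-0.0281  0.0008  0.059 ] ang [-0.0032 -0.001   0.0004]
al 0 [-0.1045  0.053 ] now [ 0.57   -0.0673  0.1081] lin [-0.0271  0.0008  0.0634] ang [-0.0032 -0.001   0.0004]
al -0.1 [-0.1001  0.052 ] now [ 0.57   -0.0673  0.1081] lin [-0.0257  0.0009  0.0677] ang [-0.0032 -0.001   0.0004]
```

Rod triangulates to (-87, 0, 150) mm, inside the trough. Pushing the lever along its arc.

Request:
drive_tool(increments=[{"linear": [-0.0086,0.0007,0.0036],"angular": [-0.003,-0.001,0],"claw": -1},{"linear": [-0.0154,0.0007,0.0103],"angular": [-0.003,-0.001,0],"claw": -1},{"linear": [-0.019,0.0007,0.0155],"angular": [-0.003,-0.001,0],"claw": -1},{"linear": [-0.0225,0.0007,0.0208],"angular": [-0.003,-0.001,0],"claw": -1},{"linear": [-0.025,0.0007,0.0265],"angular": [-0.003,-0.001,0],"claw": -1}])

```text
time_s: 19.55
ee_pos: [0.5731, -0.0572, 0.0723]
tool_rot: [-0.308, 0.682, 0.533, 0.394]
contact_force: [1.5, 0.4, 4.1]
width: 0.0002
grasp_force: 1.7
```

```bash
python3 - <<'E'
from rod import *
s=telemetry.state(); print(s['contact_force'].round(1),tb())
for a in (.65,.45,.25,.1,0,-.1): push(a)
E
```

```text
[1.5 0.4 4.1] [-0.1353 -0.0007  0.0723]
al 0.65 [-0.131   0.0683] now [ 0.5731 -0.0572  0.0723] lin [-0.0014  0.0001  0.0058] ang [ 0.0004 -0.0009 -0.0004]
al 0.45 [-0.1222  0.0612] now [ 0.5731 -0.0572  0.0723] lin [-0.0031  0.0001  0.0169] ang [ 0.0004 -0.0009 -0.0004]
al 0.25 [-0.1148  0.0569] now [ 0.5731 -0.0572  0.0723] lin [-0.0032  0.0001  0.0255] ang [ 0.0004 -0.0009 -0.0004]
al 0.1 [-0.1088  0.0543] now [ 0.5731 -0.0572  0.0723] lin [-0.0024  0.0001  0.032 ] ang [ 0.0004 -0.0009 -0.0004]
al 0 [-0.1045  0.053 ] now [ 0.5731 -0.0572  0.0723] lin [-0.0014  0.0001  0.0363] ang [ 0.0004 -0.0009 -0.0004]
al -0.1 [-0.1001  0.052 ] now [ 0.5731 -0.0572  0.0723] lin [-0.      0.0001  0.0407] ang [ 0.0004 -0.0009 -0.0004]
```

Request:
drive_tool(increments=[{"linear": [-0.0014,0,0.0058],"angular": [0,-0.001,0],"claw": -1},{"linear": [-0.0024,0,0.0115],"angular": [0,-0.001,0],"claw": -1},{"linear": [-0.0031,0,0.0169],"angular": [0,-0.001,0],"claw": -1},{"linear": [-0.0032,0,0.0215],"angular": [0,-0.001,0],"claw": -1},{"linear": [-0.0032,0,0.0255],"angular": [0,-0.001,0],"claw": -1}])

```text
time_s: 20.05
ee_pos: [0.5774, -0.0369, 0.0564]
tool_rot: [-0.308, 0.683, 0.533, 0.393]
contact_force: [-0.0, 0.4, 1.4]
width: -0.0004
grasp_force: 0.7
```

```bash
python3 - <<'E'
from rod import *
s=telemetry.state(); print(s['contact_force'].round(1),tb())
snap('wrist','w17.png'); g=cv2.imread('pics/w17.png').min(2).astype(int)
print([r for r in range(0,330) if (g[r,295:355]>190).mean()>.95]); print(proj('w17.png',[bx(-.093,0,.151),bx(-.093,0,.158),bx(-.102,0,.155)]).round(1).tolist())
for a in (.25,.1,0,-.1,-.2): push(a)
E
```

```text
[-0.   0.4  1.4] [-0.1145 -0.      0.0564]
[33, 34, 35, 36, 211, 212, 213, 214, 215, 216, 217, 218, 219, 220, 221, 222, 223, 224, 225, 226, 227, 228, 229, 230, 231, 232, 233]
[[325.0, 32.1], [325.0, 1.2], [325.0, 28.2]]
al 0.25 [-0.1148  0.0569] now [ 0.5772 -0.0363  0.0561] lin [ 0.0003  0.0012 -0.0011] ang [-0.0018  0.0006 -0.0015]
al 0.1 [-0.1088  0.0543] now [ 0.5772 -0.0363  0.0561] lin [0.0011 0.0012 0.0054] ang [-0.0018  0.0006 -0.0015]
al 0 [-0.1045  0.053 ] now [ 0.5772 -0.0363  0.0561] lin [0.0021 0.0012 0.0098] ang [-0.0018  0.0006 -0.0015]
al -0.1 [-0.1001  0.052 ] now [ 0.5772 -0.0363  0.0561] lin [0.0035 0.0012 0.0141] ang [-0.0018  0.0006 -0.0015]
al -0.2 [-0.0955  0.0514] now [ 0.5772 -0.0363  0.0561] lin [0.0053 0.0012 0.0184] ang [-0.0018  0.0006 -0.0015]
```

Request:
drive_tool(increments=[{"linear": [0.0006,0.0008,0.003],"angular": [-0.001,0,-0.001],"claw": -1},{"linear": [0.0011,0.001,0.006],"angular": [-0.001,0,-0.001],"claw": -1},{"linear": [0.0021,0.001,0.01],"angular": [-0.001,0,-0.001],"claw": -1},{"linear": [0.0035,0.001,0.0141],"angular": [-0.001,0,-0.001],"claw": -1},{"linear": [0.0035,0.001,0.0141],"angular": [-0.001,0,-0.001],"claw": -1}])

```text
time_s: 20.6
ee_pos: [0.5818, -0.0249, 0.0527]
tool_rot: [-0.307, 0.683, 0.534, 0.393]
contact_force: [-3.4, -6.0, 1.7]
width: -0.0001
grasp_force: 3.1
```

```bash
python3 - <<'E'
from rod import *
s=telemetry.state(); print(s['contact_force'].round(1),tb()); cams.grab_frame('wrist')
s=telemetry.state(); print(s['contact_force'].round(1),tb())
for a in (0,-.1,-.2): push(a)
E
```

```text
[-3.4 -6.   1.7] [-0.1019 -0.0014  0.0527]
[-4.  -5.2  0.8] [-0.1019 -0.0014  0.0527]
al 0 [-0.1045  0.053 ] now [ 0.5818 -0.0249  0.0527] lin [-0.0011 -0.0006 -0.0024] ang [0.0005 0.0027 0.0007]
al -0.1 [-0.1001  0.052 ] now [ 0.5818 -0.0249  0.0527] lin [ 0.0003 -0.0006  0.0019] ang [0.0005 0.0027 0.0007]
al -0.2 [-0.0955  0.0514] now [ 0.5818 -0.0249  0.0527] lin [ 0.0021 -0.0006  0.0062] ang [0.0005 0.0027 0.0007]
```

Request:
drive_tool(increments=[{"linear": [0.002,0,0.003],"angular": [0,0,0],"claw": -1},{"linear": [0.002,0,0.005],"angular": [0,0,0],"claw": -1},{"linear": [0.002,0,0.005],"angular": [0,0,0],"claw": -1},{"linear": [0.002,0,0.005],"angular": [0,0,0],"claw": -1},{"linear": [0.002,0,0.005],"angular": [0,0,0],"claw": -1}])

```text
time_s: 21.15
ee_pos: [0.5825, -0.0238, 0.0525]
tool_rot: [-0.305, 0.683, 0.535, 0.392]
contact_force: [-17.7, -26.5, 9.0]
width: -0.0002
grasp_force: 14.8
```

```bash
python3 - <<'E'
from rod import *
s=telemetry.state(); print(s['contact_force'].round(1),tb())
E
```

```text
[-17.7 -26.5   9. ] [-0.1006 -0.0018  0.0525]
```

The lever is against a firm stop. Retreating and checking.

Request:
drive_tool(increments=[{"linear": [0,0,-0.02],"angular": [0,0,0],"claw": -1},{"linear": [0,0,-0.05],"angular": [0,0,0],"claw": -1},{"linear": [0,0,-0.09],"angular": [0,0,0],"claw": -1},{"linear": [0.01,0,-0.12],"angular": [0,0,0],"claw": -1},{"linear": [0.02,0,-0.13],"angular": [0,0,0],"claw": -1}])

```text
time_s: 21.65
ee_pos: [0.5591, -0.1211, 0.1362]
tool_rot: [-0.305, 0.683, 0.533, 0.394]
contact_force: [0.6, 0.4, 1.2]
width: -0.0001
grasp_force: 0.0
```

```bash
python3 - <<'E'
from rod import *
cams.grab_frame('wrist'); cams.grab_frame('wrist')
s=telemetry.state(); print(s['contact_force'].round(1),tb())
snap('wrist','w18.png'); g=cv2.imread('pics/w18.png').min(2).astype(int)
P=[('seat',-.093,0,.151),('lip',-.102,0,.155),('pivot',-.099,0,.106),('tip0',-.102,0,.040),('tip.12',-.11,0,.040),('tip.25',-.116,0,.042),('tip.5',-.13,0,.048),('legend+',-.093,.021,.151),('legend-',-.093,-.021,.151)]
pp=proj('w18.png',[bx(*p[1:]) for p in P]); print([(p[0],q.round(0).tolist()) for p,q in zip(P,pp)])
c=int(round(pp[0][0])); print('col profile',c); print([(r,int(g[r,c-6:c+7].mean())) for r in range(0,420,3)])
r0=int(round(pp[0][1])); 
for r in range(r0-8,r0+9,2): print(r,g[r,c-50:c+51:4].tolist())
E
```

```text
[ 0.8  0.  -1.7] [-0.1989 -0.0024  0.1361]
[('seat', [320.0, 129.0]), ('lip', [320.0, 132.0]), ('pivot', [321.0, 199.0]), ('tip0', [321.0, 269.0]), ('tip.12', [321.0, 277.0]), ('tip.25', [321.0, 282.0]), ('tip.5', [321.0, 293.0]), ('legend+', [282.0, 129.0]), ('legend-', [358.0, 130.0])]
col profile 320
[(0, 7), (3, 16), (6, 52), (9, 44), (12, 8), (15, 9), (18, 9), (21, 11), (24, 12), (27, 60), (30, 66), (33, 57), (36, 57), (39, 70), (42, 71), (45, 70), (48, 70), (51, 72), (54, 71), (57, 71), (60, 71), (63, 73), (66, 72), (69, 73), (72, 72), (75, 74), (78, 75), (81, 75), (84, 76), (87, 72), (90, 67), (93, 107), (96, 113), (99, 113), (102, 114), (105, 114), (108, 114), (111, 115), (114, 115), (117, 116), (120, 92), (123, 85), (126, 83), (129, 223), (132, 229), (135, 207), (138, 155), (141, 160), (144, 161), (147, 131), (150, 118), (153, 133), (156, 133), (159, 118), (162, 73), (165, 74), (168, 73), (171, 72), (174, 71), (177, 72), (180, 71), (183, 71), (186, 71), (189, 71), (192, 70), (195, 71), (198, 71), (201, 72), (204, 71), (207, 72), (210, 72), (213, 71), (216, 70), (219, 71), (2
[... 1152 characters left out ...]
3, 111, 113, 109, 110, 78, 81, 78, 78, 74, 76, 76, 76]
129 [81, 78, 84, 80, 79, 83, 82, 81, 198, 226, 223, 224, 221, 224, 223, 224, 226, 221, 75, 79, 74, 74, 73, 73, 73, 71]
131 [95, 91, 92, 153, 185, 183, 178, 177, 223, 231, 230, 230, 230, 231, 231, 233, 233, 234, 175, 180, 176, 181, 183, 131, 79, 83]
133 [115, 113, 125, 227, 227, 228, 226, 227, 229, 230, 228, 229, 230, 229, 232, 232, 232, 235, 233, 235, 235, 235, 236, 234, 117, 119]
135 [90, 93, 128, 227, 228, 229, 228, 230, 203, 202, 205, 204, 209, 208, 210, 209, 211, 217, 233, 236, 236, 237, 238, 238, 97, 90]
137 [85, 82, 119, 215, 219, 220, 220, 221, 155, 156, 159, 155, 159, 157, 160, 159, 160, 162, 225, 228, 228, 231, 231, 224, 84, 77]
```

```bash
python3 - <<'E'
from rod import *
g=cv2.imread('pics/w18.png').min(2).astype(int)
for r in range(136,345,5): print(r,g[r,270:374:4].tolist())
for al in (0,.25,.5,.8,1.05):
    d=np.array([-np.sin(al),-np.cos(al)]); n=np.array([-np.cos(al),np.sin(al)])
    print(al,proj('w18.png',[bx(*(lambda p:(p[0],0,p[1]))(np.array([-.093,.106])+t*d+.006*n)) for t in (0,.02,.055,.066)])[:,1].round(0).tolist())
E
```

```text
136 [82, 86, 127, 225, 227, 226, 227, 225, 165, 170, 171, 171, 172, 175, 175, 176, 179, 179, 235, 235, 235, 237, 237, 233, 89, 81]
141 [80, 82, 79, 120, 127, 128, 133, 130, 160, 157, 159, 158, 161, 162, 161, 164, 160, 163, 136, 138, 138, 133, 138, 113, 73, 72]
146 [82, 83, 86, 84, 84, 96, 146, 134, 143, 147, 147, 148, 151, 147, 149, 151, 159, 159, 81, 148, 148, 74, 74, 77, 73, 73]
151 [84, 79, 87, 84, 82, 87, 144, 138, 139, 143, 135, 124, 121, 116, 113, 116, 148, 139, 76, 147, 148, 72, 72, 72, 74, 73]
156 [82, 83, 82, 79, 82, 82, 146, 138, 123, 132, 137, 142, 140, 130, 121, 135, 133, 129, 79, 148, 149, 71, 72, 73, 73, 69]
161 [76, 76, 77, 79, 78, 79, 147, 146, 73, 78, 76, 77, 78, 73, 79, 73, 74, 70, 79, 151, 142, 69, 71, 72, 69, 71]
166 [76, 75, 77, 74, 75, 73, 146, 147, 75, 75, 72, 76, 71, 72, 75, 73, 73, 71, 89, 152, 134, 71, 72, 73, 70, 72]
171 [73, 68, 75, 76, 72, 73, 145, 149, 77, 70, 74, 72, 74, 73, 72, 77, 75, 67, 96, 153, 126, 73, 72, 71, 74, 69]
176 [69, 71, 74, 72, 72, 74, 138, 151, 111, 70, 72, 73, 74, 71, 73, 72, 74, 67, 118, 151, 113, 69, 75, 73, 70, 70]
181 [75, 72, 72,
[... 3396 characters left out ...]
, 232, 232, 233, 83, 69, 68, 67, 69, 235, 234]
326 [226, 227, 227, 227, 58, 65, 63, 62, 70, 233, 232, 233, 235, 58, 61, 227, 233, 234, 232, 116, 65, 63, 65, 67, 232, 236]
331 [224, 223, 225, 218, 64, 69, 64, 63, 90, 233, 231, 232, 232, 56, 63, 195, 231, 232, 232, 162, 65, 65, 65, 60, 182, 235]
336 [226, 225, 225, 169, 65, 65, 63, 65, 111, 233, 233, 233, 231, 59, 56, 198, 235, 233, 234, 179, 64, 62, 67, 63, 96, 233]
341 [227, 227, 225, 72, 62, 63, 64, 65, 67, 63, 61, 192, 239, 66, 63, 211, 223, 66, 68, 67, 66, 66, 65, 64, 62, 216]
0 [199.0, 221.0, 256.0, 265.0]
0.25 [197.0, 224.0, 267.0, 280.0]
0.5 [194.0, 225.0, 276.0, 291.0]
0.8 [191.0, 224.0, 280.0, 297.0]
1.05 [189.0, 220.0, 277.0, 296.0]
```

```bash
python3 - <<'E'
from h import *
print(order.finish_job())
E
```

```text
the job is handed in; nothing more can be done
None
```

The lid is on with its tongues against the hoods' back walls, the bail rod is in the keeper and the lever is shut against its stop. The can, caliper and tray were left alone, and the gripper was clear when I handed the job in at about 22 s; the system did not return a verdict.

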